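# Clear a broken jar off the shelf and set out the jars in a row

### The job

A jar has broken on the low shelf: grip the scraper block and with it sweep all the glass chips off the shelf's end into the tray there, without the gripper touching the glass, and stand the block back on its rubber pad. Only when the glass is cleared, set every jar upright on the shelf in one neat row, one jar centred on each ring mark: the tall jars side by side from the ring nearest the tray, the squat jars side by side from the ring at the opposite end, skipping no ring within either group. Leave the tip box and the timer where they stand.

Things in the scene. Friction and masses are not known exactly. Their poses are not given: they have to be found in the camera images.
- shelf: low grey shelf, fixed: board 140 mm deep (its x) by 470 mm long (its y), 12 mm thick, top 60 mm above the bench; a lip 6 mm high, 4 mm thick, on both long edges (132 mm clear between), short ends open. Origin on the bench under its centre; +y along its length to the end with the tray. Six dark rings 62 mm across, drawn flat, 64 mm apart on its middle line
- tray: open white plastic tray, fixed, 170 (x) by 160 (y) by 35 mm high, walls 4 mm, standing against the +y end of the shelf with 18 to 22 mm of its near side under the board's overhanging end, so that what is pushed over that end falls in. Origin under its centre, axes along the shelf's
- pad: black rubber pad, fixed flat on the bench, 150 (x) by 70 (y) by 3 mm, where the scraper block lives. Origin under its centre
- scraper: loose scraper block, 0.2 to 0.33 kg, standing on its base on the pad: base 120 (x) by 36 (y) by 18 mm with flat upright long sides, and on it a wooden grip ridge 80 (x) by 24 (y) mm that reaches 62 mm above the underside. Origin under its centre, z up. To be gripped across the 24 mm (its y)
- ring0 (a point): centre of ring mark 0 on the shelf's top, the ring nearest the tray end; at 160 mm along the shelf's y; axes along the shelf's
- ring1 (a point): centre of ring mark 1 on the shelf's top; at 96 mm along the shelf's y; axes along the shelf's
- ring2 (a point): centre of ring mark 2 on the shelf's top; at 32 mm along the shelf's y; axes along the shelf's
- ring3 (a point): centre of ring mark 3 on the shelf's top; at -32 mm along the shelf's y; axes along the shelf's
- ring4 (a point): centre of ring mark 4 on the shelf's top; at -96 mm along the shelf's y; axes along the shelf's
- ring5 (a point): centre of ring mark 5 on the shelf's top, the ring at the other end of the shelf; at -160 mm along the shelf's y; axes along the shelf's
- tall0: loose tall jar (there are 2 or 3), amber glass with paper label and white cap, 44 mm across, 62 mm high (the cap, 40 mm across, is the top 14 mm), weighted by a thick glass foot, 0.08 to 0.17 kg, upright on the bench. Origin in the centre of its underside, z up through the cap. May be absent
- tall1: loose tall jar (there are 2 or 3), amber glass with paper label and white cap, 44 mm across, 62 mm high (the cap, 40 mm across, is the top 14 mm), weighted by a thick glass foot, 0.08 to 0.17 kg, upright on the bench. Origin in the centre of its underside, z up through the cap. May be absent
- tall2: loose tall jar (there are 2 or 3), amber glass with paper label and white cap, 44 mm across, 62 mm high (the cap, 40 mm across, is the top 14 mm), weighted by a thick glass foot, 0.08 to 0.17 kg, upright on the bench. Origin in the centre of its underside, z up through the cap. May be absent
- squat0: loose squat jar (there are 2 or 3), amber glass with white cap, 54 mm across, 40 mm high, 0.08 to 0.16 kg, upright on the bench. Origin in the centre of its underside, z up through the cap. May be absent
- squat1: loose squat jar (there are 2 or 3), amber glass with white cap, 54 mm across, 40 mm high, 0.08 to 0.16 kg, upright on the bench. Origin in the centre of its underside, z up through the cap. May be absent
- squat2: loose squat jar (there are 2 or 3), amber glass with white cap, 54 mm across, 40 mm high, 0.08 to 0.16 kg, upright on the bench. Origin in the centre of its underside, z up through the cap. May be absent
- chip0: loose chip of broken amber glass (there are 3 to 5), about 25 by 18 mm, 7 mm thick, lying flat on the shelf wholly within 55 mm of its middle line and 160 mm of its centre. Origin in the centre of its underside. May be absent
- chip1: loose chip of broken amber glass (there are 3 to 5), about 25 by 18 mm, 7 mm thick, lying flat on the shelf wholly within 55 mm of its middle line and 160 mm of its centre. Origin in the centre of its underside. May be absent
- chip2: loose chip of broken amber glass (there are 3 to 5), about 25 by 18 mm, 7 mm thick, lying flat on the shelf wholly within 55 mm of its middle line and 160 mm of its centre. Origin in the centre of its underside. May be absent
- chip3: loose chip of broken amber glass (there are 3 to 5), about 25 by 18 mm, 7 mm thick, lying flat on the shelf wholly within 55 mm of its middle line and 160 mm of its centre. Origin in the centre of its underside. May be absent
- chip4: loose chip of broken amber glass (there are 3 to 5), about 25 by 18 mm, 7 mm thick, lying flat on the shelf wholly within 55 mm of its middle line and 160 mm of its centre. Origin in the centre of its underside. May be absent
- tipbox: bystander: loose white box with clear lid, 46 by 58 by 46 mm high, 0.15 kg, standing among the jars. Origin under its centre
- timer: bystander: loose flat white bench timer, 44 by 60 by 30 mm high, 0.15 kg, standing among the jars. Origin under its centre
Mind the look-alikes: they are no part of the job. What is shaped like the scraper but green or red is not meant.

How it is judged (in metres and radians):
On the way:
1. all glass chips lie in the tray while every jar still stands down on the bench (x of chip0 in the frame of tray between -0.083 and 0.083 m and y of chip0 in the frame of tray between -0.078 and 0.078 m and z of each of chip0, chip1, chip2, chip3, chip4 in the frame of tray below 0.03 m and x of chip1 in the frame of tray between -0.083 and 0.083 m and y of chip1 in the frame of tray between -0.078 and 0.078 m and x of chip2 in the frame of tray between -0.083 and 0.083 m and y of chip2 in the frame of tray between -0.078 and 0.078 m and x of chip3 in the frame of tray between -0.083 and 0.083 m and y of chip3 in the frame of tray between -0.078 and 0.078 m and x of chip4 in the frame of tray between -0.083 and 0.083 m and y of chip4 in the frame of tray between -0.078 and 0.078 m and height (world z) of each of tall0, tall1, tall2, squat0, squat1, squat2 below 0.04 m), for 0.2 s.
At the end, for the whole second after the job is handed in: Every jar upright (0.1 rad), at rest, within 11 mm of a ring centre: tall ones fill rings 0, 1, 2 in turn, squat ones rings 5, 4, 3, none skipped; all chips in the tray; scraper block upright on its pad (within 40 mm along, 25 mm across of its centre) ((distance between tall0 and ring0 below 0.011 m or (distance between tall0 and ring1 below 0.011 m and distance between any of tall1, tall2 and ring0 below 0.011 m) or (distance between tall0 and ring2 below 0.011 m and distance between any of tall1, tall2 and ring1 below 0.011 m)) and angle between each of tall0, tall1, tall2, squat0, squat1, squat2's own z axis and vertical below 0.1 rad and linear speed of each of tall0, tall1, tall2, squat0, squat1, squat2, scraper below 0.02 m/s and (distance between tall1 and ring0 below 0.011 m or (distance between tall1 and ring1 below 0.011 m and distance between any of tall0, tall2 and ring0 below 0.011 m) or (distance between tall1 and ring2 below 0.011 m and distance between any of tall0, tall2 and ring1 below 0.011 m)) and (distance between tall2 and ring0 below 0.011 m or (distance between tall2 and ring1 below 0.011 m and distance between any of tall0, tall1 and ring0 below 0.011 m) or (distance between tall2 and ring2 below 0.011 m and distance between any of tall0, tall1 and ring1 below 0.011 m)) and (distance between squat0 and ring5 below 0.011 m or (distance between squat0 and ring4 below 0.011 m and distance between any of squat1, squat2 and ring5 below 0.011 m) or (distance between squat0 and ring3 below 0.011 m and distance between any of squat1, squat2 and ring4 below 0.011 m)) and (distance between squat1 and ring5 below 0.011 m or (distance between squat1 and ring4 below 0.011 m and distance between any of squat0, squat2 and ring5 below 0.011 m) or (distance between squat1 and ring3 below 0.011 m and distance between any of squat0, squat2 and ring4 below 0.011 m)) and (distance between squat2 and ring5 below 0.011 m or (distance between squat2 and ring4 below 0.011 m and distance between any of squat0, squat1 and ring5 below 0.011 m) or (distance between squat2 and ring3 below 0.011 m and distance between any of squat0, squat1 and ring4 below 0.011 m)) and x of chip0 in the frame of tray between -0.083 and 0.083 m and y of chip0 in the frame of tray between -0.078 and 0.078 m and z of each of chip0, chip1, chip2, chip3, chip4 in the frame of tray below 0.03 m and x of chip1 in the frame of tray between -0.083 and 0.083 m and y of chip1 in the frame of tray between -0.078 and 0.078 m and x of chip2 in the frame of tray between -0.083 and 0.083 m and y of chip2 in the frame of tray between -0.078 and 0.078 m and x of chip3 in the frame of tray between -0.083 and 0.083 m and y of chip3 in the frame of tray between -0.078 and 0.078 m and x of chip4 in the frame of tray between -0.083 and 0.083 m and y of chip4 in the frame of tray between -0.078 and 0.078 m and x of scraper in the frame of pad between -0.04 and 0.04 m and y of scraper in the frame of pad between -0.025 and 0.025 m and height (world z) of scraper below 0.012 m and angle between scraper's own z axis and vertical below 0.15 rad); the robot touches nothing.
It fails at once if the gripper touches a glass chip (contact force between the fingers and chip0 above 0.5 N or contact force between the fingers and chip1 above 0.5 N or contact force between the fingers and chip2 above 0.5 N or contact force between the fingers and chip3 above 0.5 N or contact force between the fingers and chip4 above 0.5 N).
It fails at once if the tip box or the timer is shifted by more than 30 mm or tipped (distance of any of tipbox, timer from where it was at the start of the episode above 0.03 m or angle between any of tipbox, timer's own z axis and vertical above 0.35 rad).
Of tall0, tall1, tall2 only 2 to 3 are there at a start; the rules pass over those that are not, and their reading is None.
Of squat0, squat1, squat2 only 2 to 3 are there at a start; the rules pass over those that are not, and their reading is None.
Of chip0, chip1, chip2, chip3, chip4 only 3 to 5 are there at a start; the rules pass over those that are not, and their reading is None.
At some moment in a run one of tall0, tall1, tall2, squat0, squat1, squat2 may be knocked a few centimetres aside while the robot is not near it.
It also fails if it takes over 210 s, if anything falls off the work surface, if the arm or the gripper's body presses on something with over 40 N, if the wrist force passes 120 N, or if a joint passes its speed limit or range.

### The arm

A 6-joint arm with a two-finger parallel gripper is mounted at the origin on the work surface. World frame = base frame: x ahead of the robot, y to its left, z up, the work surface at z = 0. Lengths are in mm, angles in degrees, forces in N, time in s.
With the tool pointing down it reaches from about 300 to 750 mm from the base axis. Payload 8.5 kg.
Tool frame: the origin (TCP) lies midway between the tips of the shut fingers; the grasp point (between the pads) lies 19 mm behind it; z points along the fingers, y is the line along which they close (so a half turn about z gives the same grasp; the last joint's range is limited). The gripper opens to 85 mm and grips with 20 to 120 N. Pads are 22 mm wide; open, the fingers measure 114 mm over their backs; the gripper's body (76 mm by 85 mm) begins 54 mm behind the grasp point. The pads swing forward as they close: fully open they stand 13 mm farther back than shut.
Start: joints at [59.742, 21.807, 74.336, -0, 83.858, -12.336], TCP at [169.239, 523.296, 231.322] pointing down, gripper open.
Joint ranges: [-178.18, 178.18], [-50.72, 133.34], [12.68, 142.11], [-81.47, 261.47], [9.98, 163.14], [-165.26, 165.26]. Speed limits (degrees/s): [136.94, 136.94, 180, 180, 180, 180].

### API

Orientations are given as a 3x3 rotation matrix whose columns are the frame's x, y, z axes.
In Python, from workcell import * gives the robot as it stands. The module is installed in compiled form; this text tells all that it offers.
- The arm moves only by the tool arm_command, never from a script. Its argument "moves" is a list of rows, each an object with "angular": the turn, a rotation vector about the world's x, y, z in units of pi/4 rad (1.0 is pi/4 rad), a list of three; "slide": the shift along the world's x, y, z in units of 0.1 m (1.0 is 0.1 m), a list of three; "grip": the opening, from 0 (shut) to 1 (fully open). In form: [{"angular": [rx, ry, rz], "slide": [dx, dy, dz], "grip": grip}, ...]. A call has 1 to 12 rows; each row shifts and turns the commanded pose from where the row before left it; what a row does not reach is not made up. A row lasts 1/12 s, in which the tool goes at most 41.7 mm and 7.16 degrees, less where a joint would pass 70% of its speed; a pose out of reach is approached as far as the arm can. A call with a number of a shift or a turn outside -1 to 1 is refused whole. A call with a gripper value outside its range is refused whole. The fingers move at their own pace and stop on an object; "grip_force" is the grip in N (left out, the last holds). Time passes only in rows, so rows that do not move let the fingers close. It gives the time, the measured TCP pose, the force, the opening and the grip force at its end, in the units of the state.
- get_state(): the state, without advancing time (a new reading comes with each control period).
- read_camera(name): name is "scene" or "side" or "wrist"; returns the picture (480x640x3 uint8, red, green, blue); there is no depth.
- camera_info(name): a dict with "vertical_fov" (degrees; the focal length in pixels is half the picture's height over the tangent of half this angle, whatever the lens; pixels are square), "cx", "cy" (the principal point, pixels), "k1" (the pictures are not rectified: a ray, as slopes to the right and down, at radius r is drawn at 1 + k1 r^2 times it, then the intrinsics apply), "world_to_cam" (4x4, takes a point from world to camera coordinates); the wrist camera has in their place "mount" (4x4, takes a point from camera to tool coordinates, whose origin is the TCP and whose axes are the flange's). Camera axes: x right, y up, looking along -z (the intrinsics and any distortion apply to the point x, -y, -z); pixel columns grow to the right and rows downward; lengths in mm; the calibration is good to about 2 mm. A picture is of the moment at which its call begins: read the wrist's pose just before it. camera_info takes no time and is no camera call.
- hand_in(): hands the job in; it is judged then, once.
Trained networks look in the newest picture that a camera, given by its name, has taken for a name from the list of things; names that differ only in an ending like _2 or _b are one class to them, and where a whole thing is asked for, a point or a joint stands for the part that bears it (a point fixed in the world has none). Each returns a list of dicts, best first, with "conf" (0 to 1); they miss things now and then, are a little off and sometimes report something else, mostly with a low value. They report only what shows in the picture. A call takes as long as a camera call. They do not tell look-alikes from the thing itself.
- spot_in(camera, target): "centre" ([row, column] in pixels, amid what is visible of it).
- pinpoint(camera, target): "centre" ([row, column] in pixels: a listed point, or the origin of a listed thing).
The state is a dict: "clock": time; "qpos": joint angles; "qd": joint speeds; "tau": joint torques, N m; "tcp_pos": TCP position; "tcp_rot": TCP orientation; "contact_force": force on the tool from outside, world axes, zero at the start; "ft_torque": the same for the moment, N m; "gripper_width": finger opening in mm; "finger_force": force on a finger pad.
Only numpy, scipy, OpenCV 4.12 (cv2) and the standard library are available. Lean on these libraries where they do the work, as an engineer would, in place of code of your own. Each camera call takes 0.05 s, during which the arm holds its last target. There are 200 camera calls.

## Working session

There is one attempt and no reset: what is moved stays moved. The work goes in short steps, Python scripts to look and compute and a tool call to move; the robot and the scene stay as the last step left them, time stands still between calls to the robot, and variables do not carry over. Pictures are saved under pics/ and viewed, at most 14 in all, crops included, and the job is handed in when it is done.

Besides the shell and the picture viewer there is one more tool, called as name(argument=value, ...), one argument or row to a line, values as JSON. arm_command: Moves the arm, as the interface text tells. Its arguments: {"type":"object","properties":{"moves":{"type":"array"},"grip_force":{"type":"number"}},"required":["moves"]}

```bash
mkdir -p pics; cat > h.py <<'E'
from workcell import *
import numpy as np, cv2
def snap(cam,fn=None):
    s=get_state(); im=read_camera(cam)
    if fn: cv2.imwrite('pics/'+fn,im[:,:,::-1])
    return s,im
def ray(cam,rc,s=None):
    i=camera_info(cam); f=240/np.tan(np.radians(i['vertical_fov']/2))
    d=np.array([(rc[1]-i['cx'])/f,(rc[0]-i['cy'])/f]); u=d.copy()
    for _ in range(30): u=d/(1+i['k1']*(u@u))
    v=np.array([u[0],-u[1],-1.])
    if cam=='wrist':
        s=s or get_state(); T=np.eye(4); T[:3,:3]=s['tcp_rot']; T[:3,3]=s['tcp_pos']; M=T@np.array(i['mount'])
    else: M=np.linalg.inv(np.array(i['world_to_cam']))
    return M[:3,3],M[:3,:3]@v
def at(cam,rc,z,s=None):
    o,d=ray(cam,rc,s); return o+d*(z-o[2])/d[2]
def px(cam,p,s=None):
    i=camera_info(cam); f=240/np.tan(np.radians(i['vertical_fov']/2))
    if cam=='wrist':
        s=s or get_state(); T=np.eye(4); T[:3,:3]=s['tcp_rot']; T[:3,3]=s['tcp_pos']; W=np.linalg.inv(T@np.array(i['mount']))
    else: W=np.array(i['world_to_cam'])
    c=W@np.append(p,1); u=np.array([c[0],-c[1]])/-c[2]; u=u*(1+i['k1']*(u@u))
    return [u[1]*f+i['cy'],u[0]*f+i['cx']]
E
python3 - <<'E'
from h import *
for c in ['scene','side','wrist']:
    snap(c,c+'0.png'); i=camera_info(c); print(c,i['vertical_fov'],i['k1'],np.round(i.get('world_to_cam',i.get('mount')),2).tolist())
Z=dict(ring0=60,ring5=60,tall0=0,squat0=0,chip0=60,tipbox=0,timer=0,scraper=3,pad=0,tray=0,shelf=0)
for n,z in Z.items():
    for c in ['scene','side']:
        print(n,c,[(np.round(d['centre']).tolist(),round(d['conf'],2),np.round(at(c,d['centre'],z)[:2]).tolist()) for d in pinpoint(c,n) if d['conf']>.2])
s=get_state();print(s['clock'],s['tcp_rot'],s['gripper_width'])
E
```

```text
scene 52.36490524389475 0.016534453454431584 [[-0.57, 0.82, 0.01, 319.64], [-0.66, -0.46, 0.6, 239.0], [0.5, 0.33, 0.8, -1493.01], [0.0, 0.0, 0.0, 1.0]]
side 48.329633032890115 0.02289489392335042 [[-0.99, -0.14, 0.0, 463.31], [0.11, -0.75, 0.66, -163.79], [-0.09, 0.65, 0.75, -1432.04], [0.0, 0.0, 0.0, 1.0]]
wrist 71.60519230585354 -0.012966246525804102 [[-0.0, 0.96, 0.27, 67.76], [1.0, 0.0, 0.0, -0.96], [0.0, 0.27, -0.96, -142.59], [0.0, 0.0, 0.0, 1.0]]
ring0 scene [([333.0, 342.0], 0.96, [653.0, 131.0]), ([283.0, 281.0], 0.92, [625.0, -58.0]), ([272.0, 259.0], 0.88, [632.0, -119.0]), ([317.0, 320.0], 0.81, [649.0, 68.0]), ([259.0, 244.0], 0.69, [624.0, -174.0]), ([300.0, 300.0], 0.63, [638.0, 6.0])]
ring0 side [([292.0, 229.0], 0.94, [666.0, 127.0]), ([274.0, 239.0], 0.83, [656.0, 66.0]), ([204.0, 268.0], 0.82, [627.0, -193.0]), ([218.0, 266.0], 0.66, [623.0, -138.0]), ([240.0, 254.0], 0.6, [641.0, -52.0]), ([257.0, 251.0], 0.59, [635.0, 7.0])]
ring5 scene [([333.0, 342.0], 0.96, [653.0, 131.0]), ([283.0, 281.0], 0.92, [625.0, -58.0]), ([272.0, 259.0], 0.88, [632.0, -119.0]), ([317
[... 1432 characters left out ...]
, 176.0], 0.58, [475.0, -563.0]), ([300.0, 298.0], 0.21, [614.0, -18.0])]
scraper side [([171.0, 309.0], 0.9, [538.0, -415.0]), ([146.0, 331.0], 0.69, [483.0, -552.0]), ([174.0, 376.0], 0.58, [323.0, -432.0]), ([224.0, 385.0], 0.57, [283.0, -218.0])]
pad scene [([210.0, 195.0], 0.93, [545.0, -423.0])]
pad side [([170.0, 307.0], 0.78, [547.0, -424.0])]
tray scene [([385.0, 391.0], 0.96, [670.0, 270.0])]
tray side [([353.0, 217.0], 0.56, [669.0, 267.0])]
shelf scene []
shelf side [([263.0, 254.0], 0.64, [638.0, -19.0])]
1.25 [[-9.51470061e-01  3.07741323e-01  4.00184176e-05]
 [ 3.07741322e-01  9.51470062e-01 -1.55197725e-05]
 [-4.28524016e-05 -2.45127812e-06 -9.99999999e-01]] 85.30005857805236
```

View pics/scene0.png

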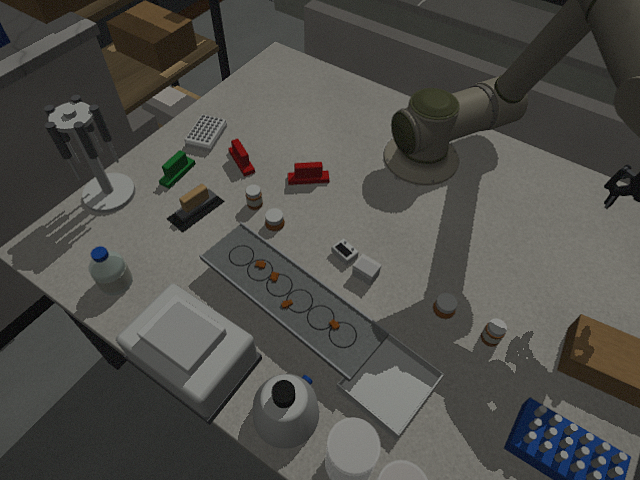

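View pics/side0.png

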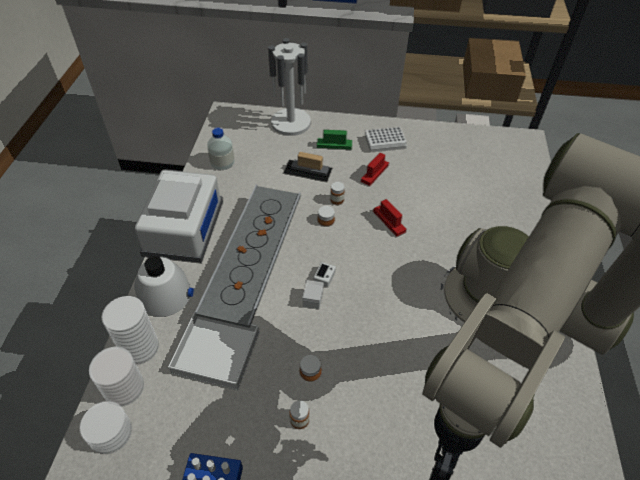

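arm_command(
  moves=[
    {"angular": [0,0,0.03],"slide": [0.3,-0.36,0.15],"grip": 1},
    {"angular": [0,0,0.03],"slide": [0.3,-0.36,0.15],"grip": 1},
    {"angular": [0,0,0.03],"slide": [0.3,-0.36,0.15],"grip": 1},
    {"angular": [0,0,0.03],"slide": [0.25,-0.36,0.15],"grip": 1},
    {"angular": [0,0,0.03],"slide": [0.25,-0.36,0.15],"grip": 1},
    {"angular": [0,0,0.03],"slide": [0.25,-0.36,0.15],"grip": 1},
    {"angular": [0,0,0.03],"slide": [0.25,-0.36,0.15],"grip": 1},
    {"angular": [0,0,0.03],"slide": [0.25,-0.36,0.15],"grip": 1},
    {"angular": [0,0,0.03],"slide": [0.25,-0.36,0.15],"grip": 1},
    {"angular": [0,0,0],"slide": [0.25,-0.36,0.15],"grip": 1},
    {"angular": [0,0,0],"slide": [0.25,-0.36,0],"grip": 1},
    {"angular": [0,0,0],"slide": [0.25,-0.36,0],"grip": 1},
  ],
)

```text
clock: 2.25
tcp_pos: [451.2, 134.9, 364.9]
tcp_rot: [[-0.995, 0.101, 0.002], [0.101, 0.995, 0.0], [-0.002, 0.0, -1.0]]
contact_force: [1.0, 0.1, 0.6]
gripper_width: 85.4
finger_force: 0.0
```

arm_command(
  moves=[
    {"angular": [0,0,0],"slide": [0.3,-0.36,0],"grip": 1},
    {"angular": [0,0,0],"slide": [0.3,-0.36,0],"grip": 1},
    {"angular": [0,0,0],"slide": [0.2,-0.36,0],"grip": 1},
    {"angular": [0,0,0],"slide": [0,0,0],"grip": 1},
    {"angular": [0,0,0],"slide": [0,0,0],"grip": 1},
    {"angular": [0,0,0],"slide": [0,0,0],"grip": 1},
  ],
)

```text
clock: 2.75
tcp_pos: [523.5, 37.0, 363.9]
tcp_rot: [[-0.995, 0.101, -0.0], [0.101, 0.995, 0.0], [0.0, 0.0, -1.0]]
contact_force: [-0.3, -0.5, 0.5]
gripper_width: 85.4
finger_force: 0.0
```

```bash
python3 - <<'E'
from h import *
s,im=snap('wrist','w1.png')
print(s['clock'],s['tcp_pos'],np.round(s['tcp_rot'],3).tolist(),s['qpos'])
Z=dict(ring0=60,tall0=0,squat0=0,chip0=60,tipbox=0,timer=0,scraper=3,pad=0,tray=0,shelf=0)
for n,z in Z.items():
    print(n,[(np.round(d['centre']).tolist(),round(d['conf'],2),np.round(at('wrist',d['centre'],z,s)[:2]).tolist()) for d in pinpoint('wrist',n) if d['conf']>.2])
E
```

```text
2.75 [523.49401772  37.00057532 363.91246931] [[-0.995, 0.101, -0.0], [0.101, 0.995, 0.0], [0.0, 0.0, -1.0]] [-8.90350715e+00  1.58599413e+01  6.17515989e+01  1.73948056e-02
  1.02400047e+02 -9.31198546e+01]
ring0 [([288.0, 357.0], 0.97, [651.0, 63.0]), ([282.0, 227.0], 0.96, [624.0, -123.0]), ([284.0, 185.0], 0.83, [621.0, -184.0]), ([284.0, 314.0], 0.76, [639.0, 2.0]), ([283.0, 408.0], 0.75, [652.0, 137.0]), ([284.0, 272.0], 0.75, [633.0, -58.0]), ([113.0, 577.0], 0.33, [442.0, 359.0])]
tall0 [([161.0, 97.0], 0.74, [436.0, -304.0]), ([111.0, 578.0], 0.7, [438.0, 403.0])]
squat0 [([169.0, 163.0], 0.85, [458.0, -208.0]), ([117.0, 495.0], 0.83, [434.0, 284.0])]
chip0 [([278.0, 256.0], 0.79, [623.0, -80.0]), ([277.0, 219.0], 0.68, [616.0, -133.0]), ([283.0, 359.0], 0.63, [645.0, 67.0]), ([282.0, 388.0], 0.59, [647.0, 108.0]), ([301.0, 304.0], 0.49, [665.0, -16.0])]
tipbox [([150.0, 353.0], 0.82, [460.0, 77.0]), ([283.0, 274.0], 0.67, [656.0, -69.0])]
timer [([139.0, 295.0], 0.62, [436.0, -6.0])]
scraper [([29.0, 116.0], 0.73, [269.0, -227.0]), ([234.0, 44.0], 0.72, [537.0, -417.0])]
pad [([238.0, 47.0], 0.96, [544.0, -418.0]), ([285.0, 312.0], 0.52, [666.0, -7.0])]
tray [([273.0, 479.0], 0.69, [673.0, 266.0])]
shelf [([271.0, 299.0], 0.73, [639.0, -26.0])]
```

View pics/w1.png

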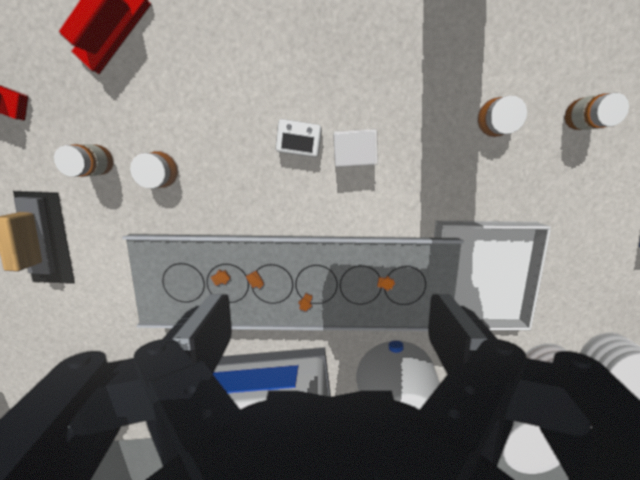

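```bash
python3 - <<'E'
from h import *
s=get_state()
R=[(285,405),(285,360.5),(285,316),(284,272),(284,229),(283,183.5)]
P=np.array([at('wrist',r,60,s)[:2] for r in R]); print(P.round(1).tolist())
# fit center+angle with fixed pitch
y=np.array([160,96,32,-32,-96,-160.]); c=P.mean(0); d=((P-c)*y[:,None]).sum(0)/(y@y); print('centre',c,'scale',np.linalg.norm(d),'dir deg',np.degrees(np.arctan2(-d[0],d[1])))
for r in [(192,14),(192,57),(283,73),(281,32)]: print(at('wrist',r,3,s)[:2].round(1))
E
```

```text
[[654.6, 132.2], [648.1, 68.2], [641.7, 4.2], [633.8, -58.9], [627.6, -120.8], [619.5, -186.2]]
centre [637.54512132 -26.88753801] scale 0.9980424977892208 dir deg -6.29698142264171
[ 468.1 -442.6]
[ 475.  -376.1]
[ 622.4 -397.2]
[ 612.3 -464.3]
```

arm_command(
  moves=[
    {"angular": [0,0,0],"slide": [0,-0.36,-0.1],"grip": 1},
    {"angular": [0,0,0],"slide": [0,-0.36,-0.1],"grip": 1},
    {"angular": [0,0,0],"slide": [0,-0.36,-0.1],"grip": 1},
    {"angular": [0,0,0],"slide": [0,-0.36,-0.1],"grip": 1},
    {"angular": [0,0,0],"slide": [0,-0.36,-0.1],"grip": 1},
    {"angular": [0,0,0],"slide": [0,-0.36,-0.1],"grip": 1},
    {"angular": [0,0,0],"slide": [0,-0.36,-0.1],"grip": 1},
    {"angular": [0,0,0],"slide": [0,-0.36,-0.1],"grip": 1},
    {"angular": [0,0,0],"slide": [0,-0.36,-0.1],"grip": 1},
    {"angular": [0,0,0],"slide": [0,-0.36,-0.1],"grip": 1},
    {"angular": [0,0,0],"slide": [0,-0.36,-0.1],"grip": 1},
    {"angular": [0,0,0],"slide": [0,-0.3,-0.1],"grip": 1},
  ],
)

```text
clock: 4.3
tcp_pos: [523.3, -391.8, 243.0]
tcp_rot: [[-0.995, 0.102, -0.0], [0.102, 0.995, -0.0], [0.0, -0.0, -1.0]]
contact_force: [-0.2, 0.2, 0.7]
gripper_width: 85.5
finger_force: 0.0
```

arm_command(
  moves=[
    {"angular": [0,0,0],"slide": [0,0,0],"grip": 1},
    {"angular": [0,0,0],"slide": [0,0,0],"grip": 1},
    {"angular": [0,0,0],"slide": [0,0,0],"grip": 1},
  ],
)

```text
clock: 4.55
tcp_pos: [523.9, -388.8, 244.1]
tcp_rot: [[-0.995, 0.1, 0.0], [0.1, 0.995, 0.0], [-0.0, 0.0, -1.0]]
contact_force: [-0.0, 0.3, 1.0]
gripper_width: 85.5
finger_force: 0.0
```

```bash
python3 - <<'E'
from h import *
s,im=snap('wrist','w2.png')
print(s['clock'],s['tcp_pos'],np.round(s['tcp_rot'],3).tolist(),s['qpos'])
Z=dict(scraper=3,pad=3)
for n,z in Z.items():
    print(n,[(np.round(d['centre']).tolist(),round(d['conf'],2),np.round(at('wrist',d['centre'],z,s)[:2]).tolist()) for d in pinpoint('wrist',n) if d['conf']>.2])
E
```

```text
4.55 [ 523.87339815 -388.81710108  244.06105382] [[-0.995, 0.1, 0.0], [0.1, 0.995, 0.0], [-0.0, 0.0, -1.0]] [-4.69651622e+01  3.21403958e+01  5.46708036e+01  1.64822112e-02
  9.31901385e+01 -1.31200646e+02]
scraper [([179.0, 179.0], 0.85, [471.0, -557.0]), ([24.0, 264.0], 0.74, [326.0, -437.0]), ([221.0, 305.0], 0.71, [534.0, -420.0])]
pad [([230.0, 306.0], 0.76, [545.0, -421.0])]
```

View pics/w2.png

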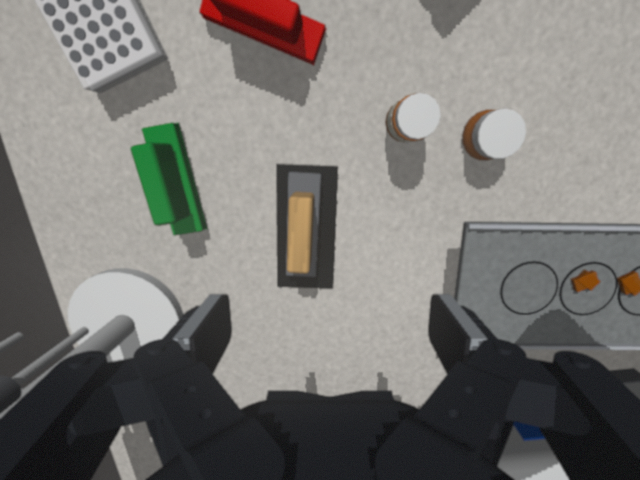

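```bash
python3 - <<'E'
from h import *
s=get_state()
def q(z,L):
    P=np.array([at('wrist',(r,c),z,s)[:2] for c,r in L]); print(P.round(1).tolist(),P.mean(0).round(1)); return P
P=q(65,[(292,193),(313,194.5),(309,275),(286.5,273)])
d=(P[2]+P[3]-P[0]-P[1]); print(np.degrees(np.arctan2(d[1],d[0])),np.linalg.norm(d)/2)
P=q(3,[(277,165),(337,166.5),(332.5,288.5),(277,287)])
d=(P[2]+P[3]-P[0]-P[1]); print('pad',np.degrees(np.arctan2(d[1],d[0])),np.linalg.norm(d)/2)
print(q(21,[(288.5,172),(321,174)]))
R=[(290,588),(288,529.5)]
print([at('wrist',r,60,s)[:2].round(1) for r in R])
print(np.round(s['tcp_rot'],4))
E
```

```text
[[493.3, -422.8], [496.7, -402.7], [579.0, -416.2], [574.5, -439.1]] [ 535.9 -420.2]
-10.332469204354075 83.07972586670208
[[467.4, -443.3], [475.8, -376.2], [623.3, -395.6], [614.5, -464.3]] [ 545.3 -419.9]
pad -7.817115920339354 148.6943160071366
[[475.5, -429.2], [481.1, -394.4]] [ 478.3 -411.8]
[[ 475.45550696 -429.15105565]
 [ 481.06866983 -394.42238727]]
[array([ 627.8, -121.2]), array([ 619. , -184.4])]
[[-9.951e-01  9.910e-02  9.000e-04]
 [ 9.910e-02  9.951e-01 -9.000e-04]
 [-1.000e-03 -8.000e-04 -1.000e+00]]
```

arm_command(
  moves=[
    {"angular": [0,0,-0.04],"slide": [0.06,-0.16,0],"grip": 1},
    {"angular": [0,0,-0.04],"slide": [0.06,-0.15,0],"grip": 1},
    {"angular": [0,0,0],"slide": [0,0,-0.25],"grip": 1},
    {"angular": [0,0,0],"slide": [0,0,-0.25],"grip": 1},
    {"angular": [0,0,0],"slide": [0,0,-0.25],"grip": 1},
    {"angular": [0,0,0],"slide": [0,0,-0.25],"grip": 1},
    {"angular": [0,0,0],"slide": [0,0,-0.25],"grip": 1},
    {"angular": [0,0,0],"slide": [0,0,-0.25],"grip": 1},
    {"angular": [0,0,0],"slide": [0,0,-0.25],"grip": 1},
    {"angular": [0,0,0],"slide": [0,0,-0.2],"grip": 1},
    {"angular": [0,0,0],"slide": [0,0,-0.19],"grip": 1},
    {"angular": [0,0,0],"slide": [0,0,0],"grip": 1},
  ],
)

```text
clock: 5.7
tcp_pos: [534.9, -418.1, 26.6]
tcp_rot: [[-0.987, 0.162, -0.004], [0.162, 0.987, 0.005], [0.005, 0.004, -1.0]]
contact_force: [-0.2, 0.7, -0.2]
gripper_width: 85.3
finger_force: 0.0
```

arm_command(
  grip_force=80,
  moves=[
    {"angular": [0,0,0],"slide": [0,0,0],"grip": 0.5},
    {"angular": [0,0,0],"slide": [0,0,0],"grip": 0.4},
    {"angular": [0,0,0],"slide": [0,0,0],"grip": 0.3},
    {"angular": [0,0,0],"slide": [0,0,0],"grip": 0.1},
    {"angular": [0,0,0],"slide": [0,0,0],"grip": 0.1},
    {"angular": [0,0,0],"slide": [0,0,0],"grip": 0.1},
    {"angular": [0,0,0],"slide": [0,0,0],"grip": 0.1},
    {"angular": [0,0,0],"slide": [0,0,0],"grip": 0.1},
  ],
)

```text
clock: 6.37
tcp_pos: [536.1, -420.6, 31.0]
tcp_rot: [[-0.987, 0.163, 0.001], [0.163, 0.987, -0.001], [-0.001, -0.001, -1.0]]
contact_force: [-0.1, 0.1, 6.0]
gripper_width: 22.9
finger_force: 79.3
```

arm_command(
  moves=[
    {"angular": [0,0,0],"slide": [0,0,0.2],"grip": 0.1},
    {"angular": [0,0,0],"slide": [0,0,0.3],"grip": 0.1},
    {"angular": [0,0,0],"slide": [0,0,0.3],"grip": 0.1},
    {"angular": [0,0,0],"slide": [0,0,0.3],"grip": 0.1},
    {"angular": [0,0,0.01],"slide": [0.1,0.26,0],"grip": 0.1},
    {"angular": [0,0,0.01],"slide": [0.1,0.27,0],"grip": 0.1},
    {"angular": [0,0,0.01],"slide": [0.1,0.27,0],"grip": 0.1},
    {"angular": [0,0,0.01],"slide": [0.1,0.27,0],"grip": 0.1},
    {"angular": [0,0,0.01],"slide": [0.1,0.27,0],"grip": 0.1},
    {"angular": [0,0,0.01],"slide": [0.1,0.27,0],"grip": 0.1},
    {"angular": [0,0,0.01],"slide": [0.1,0.27,0],"grip": 0.1},
    {"angular": [0,0,0],"slide": [0.12,0.27,0],"grip": 0.1},
  ],
)

```text
clock: 7.37
tcp_pos: [617.6, -203.8, 139.5]
tcp_rot: [[-0.994, 0.108, -0.001], [0.108, 0.994, 0.001], [0.001, 0.0, -1.0]]
contact_force: [0.6, -0.1, -2.8]
gripper_width: 23.0
finger_force: 79.0
```

arm_command(
  moves=[
    {"angular": [0,0,0],"slide": [0,0,0],"grip": 0.1},
    {"angular": [0,0,0],"slide": [0,0,0],"grip": 0.1},
    {"angular": [0,0,0],"slide": [0,0,0],"grip": 0.1},
  ],
)

```text
clock: 7.62
tcp_pos: [617.5, -205.6, 139.5]
tcp_rot: [[-0.994, 0.108, -0.001], [0.108, 0.994, -0.0], [0.001, -0.0, -1.0]]
contact_force: [-0.2, -0.8, -1.4]
gripper_width: 22.8
finger_force: 79.2
```

```bash
python3 - <<'E'
from h import *
s,im=snap('wrist','w3.png')
print(s['clock'],s['tcp_pos'],np.round(s['tcp_rot'],3).tolist())
print([(np.round(d['centre']).tolist(),round(d['conf'],2)) for d in pinpoint('wrist','scraper')])
E
```

```text
7.6167 [ 617.45655473 -205.5972259   139.52070422] [[-0.994, 0.108, -0.001], [0.108, 0.994, -0.0], [0.001, -0.0, -1.0]]
[([279.0, 330.0], 0.7)]
```

View pics/w3.png

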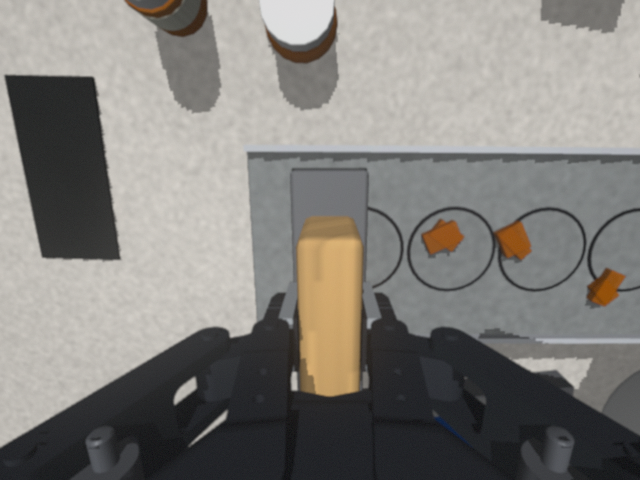

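```bash
python3 - <<'E'
from h import *
s=get_state(); v=np.array([.1097,.994]); u=np.array([.994,-.1097]); c=np.array([637.5,-26.5])
f=lambda r,z: ((lambda p:(p.round(1),((p-c)@u).round(1),((p-c)@v).round(1)))(at('wrist',r,z,s)[:2]))
print('ring4',f((249,451),60)); print('ring3',f((249.5,541.5),60))
print('block end',f((169,293),129.5),f((169,368),129.5)); print('lip near',f((152,250),66),f((152.5,640),66),'far',f((341,560),66))
E
```

```text
ring4 (array([ 625.4, -123. ]), np.float64(-1.5), np.float64(-97.2))
ring3 (array([632.7, -59.6]), np.float64(-1.1), np.float64(-33.4))
block end (array([ 556.2, -217.2]), np.float64(-59.9), np.float64(-198.4)) (array([ 559.9, -183.7]), np.float64(-59.9), np.float64(-164.7))
lip near (array([ 545.5, -249.8]), np.float64(-67.0), np.float64(-232.0)) (array([572.4,  -4.1]), np.float64(-67.2), np.float64(15.1)) far (array([703.8, -45.2]), np.float64(67.9), np.float64(-11.3))
```

arm_command(
  moves=[
    {"angular": [0,0,0],"slide": [0,0,-0.15],"grip": 0.1},
    {"angular": [0,0,0],"slide": [0,0,-0.15],"grip": 0.1},
    {"angular": [0,0,0],"slide": [0,0,-0.12],"grip": 0.1},
    {"angular": [0,0,0],"slide": [0,0,-0.05],"grip": 0.1},
    {"angular": [0,0,0],"slide": [0,0,-0.04],"grip": 0.1},
    {"angular": [0,0,0],"slide": [0,0,0],"grip": 0.1},
    {"angular": [0,0,0],"slide": [0,0,0],"grip": 0.1},
    {"angular": [0,0,0],"slide": [0,0,0],"grip": 0.1},
  ],
)

```text
clock: 8.38
tcp_pos: [618.0, -205.6, 89.6]
tcp_rot: [[-0.994, 0.109, 0.001], [0.109, 0.994, -0.001], [-0.001, -0.0, -1.0]]
contact_force: [-0.9, -0.3, -1.9]
gripper_width: 22.8
finger_force: 79.1
```

arm_command(
  moves=[
    {"angular": [0,0,0],"slide": [0,0,-0.02],"grip": 0.1},
    {"angular": [0,0,0],"slide": [0,0,0],"grip": 0.1},
    {"angular": [0,0,0],"slide": [0,0,0],"grip": 0.1},
  ],
)

```text
clock: 8.63
tcp_pos: [618.2, -205.5, 88.0]
tcp_rot: [[-0.994, 0.108, 0.002], [0.108, 0.994, -0.001], [-0.002, -0.001, -1.0]]
contact_force: [-1.6, -0.5, 4.7]
gripper_width: 23.2
finger_force: 80.0
```

Contact made lightly; sweep.

arm_command(
  moves=[
    {"angular": [0,0,0],"slide": [0.01,0.09,0],"grip": 0.1},
    {"angular": [0,0,0],"slide": [0.02,0.18,0],"grip": 0.1},
    {"angular": [0,0,0],"slide": [0.02,0.18,0],"grip": 0.1},
    {"angular": [0,0,0],"slide": [0.02,0.18,0],"grip": 0.1},
    {"angular": [0,0,0],"slide": [0.02,0.18,0],"grip": 0.1},
    {"angular": [0,0,0],"slide": [0.02,0.18,0],"grip": 0.1},
    {"angular": [0,0,0],"slide": [0.02,0.18,0],"grip": 0.1},
    {"angular": [0,0,0],"slide": [0.02,0.18,0],"grip": 0.1},
    {"angular": [0,0,0],"slide": [0.02,0.18,0],"grip": 0.1},
    {"angular": [0,0,0],"slide": [0.02,0.18,0],"grip": 0.1},
    {"angular": [0,0,0],"slide": [0.02,0.18,0],"grip": 0.1},
    {"angular": [0,0,0],"slide": [0.02,0.18,0],"grip": 0.1},
  ],
)

```text
clock: 9.63
tcp_pos: [641.4, 1.9, 88.0]
tcp_rot: [[-0.994, 0.109, 0.002], [0.109, 0.994, -0.002], [-0.003, -0.002, -1.0]]
contact_force: [-0.1, -4.3, 5.5]
gripper_width: 23.2
finger_force: 80.2
```

```bash
python3 - <<'E'
from h import *
s=get_state(); print(s['tcp_pos'],s['contact_force']); v=np.array([.1097,.994]); u=np.array([.994,-.1097]); c=np.array([636.8,-27.])
p=s['tcp_pos'][:2]-c; print(p@u,p@v)
snap('wrist','w4.png')
E
```

```text
[641.41270753   1.86614976  88.02612873] [-0.05537166 -4.31579421  5.50852787]
1.4184146574727161 29.19896687708519
```

View pics/w4.png

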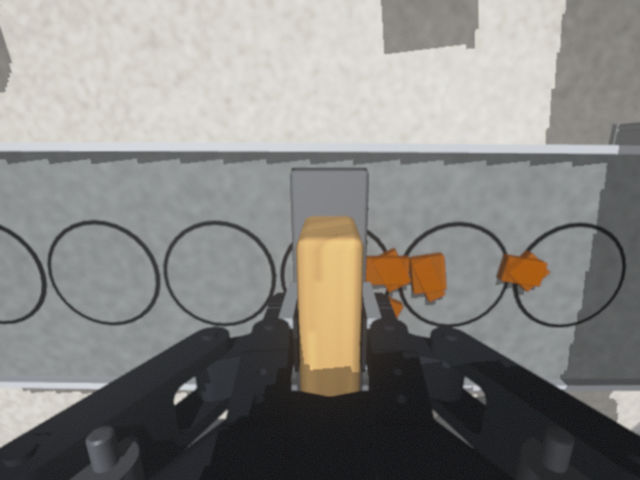

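arm_command(
  moves=[
    {"angular": [0,0,0],"slide": [0.02,0.17,0],"grip": 0.1},
    {"angular": [0,0,0],"slide": [0.02,0.17,0],"grip": 0.1},
    {"angular": [0,0,0],"slide": [0.02,0.17,0],"grip": 0.1},
    {"angular": [0,0,0],"slide": [0.01,0.17,0],"grip": 0.1},
    {"angular": [0,0,0],"slide": [0.02,0.17,0],"grip": 0.1},
    {"angular": [0,0,0],"slide": [0.02,0.17,0],"grip": 0.1},
    {"angular": [0,0,0],"slide": [0.02,0.17,0],"grip": 0.1},
    {"angular": [0,0,0],"slide": [0.02,0.17,0],"grip": 0.1},
    {"angular": [0,0,0],"slide": [0.02,0.17,0],"grip": 0.1},
    {"angular": [0,0,0],"slide": [0.02,0.17,0],"grip": 0.1},
  ],
)

```text
clock: 10.52
tcp_pos: [660.5, 171.3, 88.0]
tcp_rot: [[-0.994, 0.109, 0.002], [0.109, 0.994, -0.001], [-0.002, -0.001, -1.0]]
contact_force: [-0.3, -4.9, 6.6]
gripper_width: 23.3
finger_force: 80.1
```

arm_command(
  moves=[
    {"angular": [0,0,0],"slide": [0.01,0.09,0],"grip": 0.1},
    {"angular": [0,0,0],"slide": [0.01,0.09,0],"grip": 0.1},
    {"angular": [0,0,0],"slide": [0.01,0.09,0],"grip": 0.1},
    {"angular": [0,0,0],"slide": [0,0,0],"grip": 0.1},
    {"angular": [0,0,0],"slide": [0,0,0],"grip": 0.1},
    {"angular": [0,0,0],"slide": [0,0,0],"grip": 0.1},
  ],
)

```text
clock: 11.02
tcp_pos: [663.4, 199.5, 87.9]
tcp_rot: [[-0.994, 0.108, 0.003], [0.108, 0.994, 0.002], [-0.002, 0.002, -1.0]]
contact_force: [0.1, 3.0, 5.4]
gripper_width: 23.2
finger_force: 80.2
```

arm_command(
  moves=[
    {"angular": [0,0,0],"slide": [-0.01,-0.1,0],"grip": 0.1},
    {"angular": [0,0,0],"slide": [-0.02,-0.2,0],"grip": 0.1},
    {"angular": [0,0,0],"slide": [-0.02,-0.2,0],"grip": 0.1},
    {"angular": [0,0,0],"slide": [0,0,0.3],"grip": 0.1},
    {"angular": [0,0,0],"slide": [0,0,0.3],"grip": 0.1},
    {"angular": [0,0,0],"slide": [0,0,0.3],"grip": 0.1},
    {"angular": [0,0,0],"slide": [-0.3,0,0.1],"grip": 0.1},
    {"angular": [0,0,0],"slide": [-0.3,0,0],"grip": 0.1},
    {"angular": [0,0,0],"slide": [-0.3,0,0],"grip": 0.1},
    {"angular": [0,0,0],"slide": [-0.3,0,0],"grip": 0.1},
    {"angular": [0,0,0],"slide": [0,0,0],"grip": 0.1},
    {"angular": [0,0,0],"slide": [0,0,0],"grip": 0.1},
  ],
)

```text
clock: 12.02
tcp_pos: [536.7, 148.7, 187.1]
tcp_rot: [[-0.994, 0.108, -0.0], [0.108, 0.994, 0.0], [0.0, -0.0, -1.0]]
contact_force: [0.8, -0.6, -1.6]
gripper_width: 22.6
finger_force: 79.5
```

```bash
python3 - <<'E'
from h import *
s,_=snap('wrist','w5.png'); print(s['tcp_pos'])
a=cv2.imread('pics/w5.png'); _,b=snap('side'); cv2.imwrite('pics/w5b.png',np.hstack([cv2.resize(a,(480,360)),cv2.resize(b[190:400,150:350,::-1],(320,360))]))
E
```

```text
[536.72310642 148.7129611  187.10161266]
```

View pics/w5b.png

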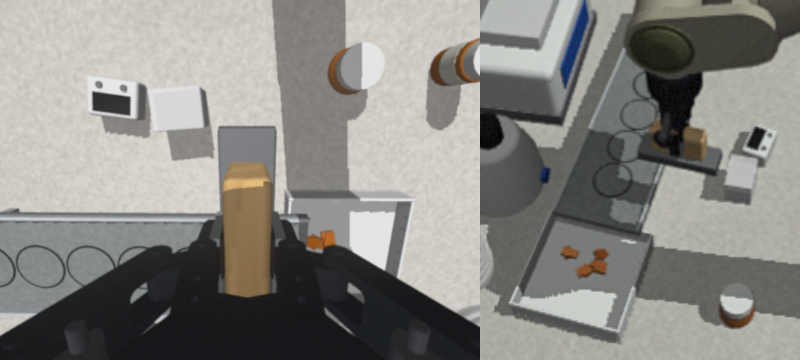

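arm_command(
  moves=[
    {"angular": [0,0,0],"slide": [0.01,-0.38,0],"grip": 0.1},
    {"angular": [0,0,0],"slide": [0.01,-0.38,0],"grip": 0.1},
    {"angular": [0,0,0],"slide": [0.01,-0.38,0],"grip": 0.1},
    {"angular": [0,0,0],"slide": [0.01,-0.38,0],"grip": 0.1},
    {"angular": [0,0,0],"slide": [0.01,-0.38,0],"grip": 0.1},
    {"angular": [0,0,0],"slide": [0.01,-0.38,0],"grip": 0.1},
    {"angular": [0,0,0],"slide": [0.01,-0.38,0],"grip": 0.1},
    {"angular": [0,0,-0.01],"slide": [0,-0.38,0],"grip": 0.1},
    {"angular": [0,0,-0.01],"slide": [0,-0.38,0],"grip": 0.1},
    {"angular": [0,0,-0.01],"slide": [0,-0.38,0],"grip": 0.1},
    {"angular": [0,0,-0.01],"slide": [0,-0.38,0],"grip": 0.1},
    {"angular": [0,0,0],"slide": [0,-0.38,0],"grip": 0.1},
  ],
)

```text
clock: 13.12
tcp_pos: [545.0, -310.2, 186.3]
tcp_rot: [[-0.99, 0.14, 0.0], [0.14, 0.99, 0.0], [-0.0, 0.0, -1.0]]
contact_force: [0.9, 0.2, -1.9]
gripper_width: 23.0
finger_force: 79.6
```

arm_command(
  moves=[
    {"angular": [0,0,0],"slide": [0,-0.38,0],"grip": 0.1},
    {"angular": [0,0,0],"slide": [0,-0.38,0],"grip": 0.1},
    {"angular": [0,0,0],"slide": [0,-0.37,0],"grip": 0.1},
    {"angular": [0,0,0],"slide": [0,0,-0.2],"grip": 0.1},
    {"angular": [0,0,0],"slide": [0,0,-0.3],"grip": 0.1},
    {"angular": [0,0,0],"slide": [0,0,-0.3],"grip": 0.1},
    {"angular": [0,0,0],"slide": [0,0,-0.3],"grip": 0.1},
    {"angular": [0,0,0],"slide": [0,0,-0.2],"grip": 0.1},
    {"angular": [0,0,0],"slide": [0,0,-0.1],"grip": 0.1},
    {"angular": [0,0,0],"slide": [0,0,0],"grip": 0.1},
    {"angular": [0,0,0],"slide": [0,0,0],"grip": 0.1},
  ],
)

```text
clock: 14.03
tcp_pos: [545.2, -421.0, 47.2]
tcp_rot: [[-0.99, 0.14, 0.001], [0.14, 0.99, -0.001], [-0.001, -0.001, -1.0]]
contact_force: [-0.3, 0.7, -2.2]
gripper_width: 23.0
finger_force: 79.9
```

arm_command(
  moves=[
    {"angular": [0,0,0],"slide": [0,0,-0.1],"grip": 0.1},
    {"angular": [0,0,0],"slide": [0,0,-0.03],"grip": 0.1},
    {"angular": [0,0,0],"slide": [0,0,-0.03],"grip": 0.1},
    {"angular": [0,0,0],"slide": [0,0,0],"grip": 0.1},
    {"angular": [0,0,0],"slide": [0,0,0],"grip": 0.1},
  ],
)

```text
clock: 14.45
tcp_pos: [544.9, -420.4, 31.2]
tcp_rot: [[-0.99, 0.14, 0.0], [0.14, 0.99, -0.0], [-0.0, -0.0, -1.0]]
contact_force: [-0.8, 0.3, -2.2]
gripper_width: 23.1
finger_force: 79.9
```

arm_command(
  moves=[
    {"angular": [0,0,0],"slide": [0,0,0],"grip": 0.5},
    {"angular": [0,0,0],"slide": [0,0,0],"grip": 1},
    {"angular": [0,0,0],"slide": [0,0,0],"grip": 1},
    {"angular": [0,0,0],"slide": [0,0,0.1],"grip": 1},
    {"angular": [0,0,0],"slide": [0,0,0.35],"grip": 1},
    {"angular": [0,0,0],"slide": [0,0,0.35],"grip": 1},
    {"angular": [0,0,0],"slide": [0,0,0.35],"grip": 1},
    {"angular": [0,0,0],"slide": [0,0,0.35],"grip": 1},
    {"angular": [0,0,0],"slide": [-0.2,0.35,0],"grip": 1},
    {"angular": [0,0,0],"slide": [-0.25,0.35,0],"grip": 1},
    {"angular": [0,0,0],"slide": [-0.25,0.35,0],"grip": 1},
    {"angular": [0,0,0],"slide": [-0.2,0.35,0],"grip": 1},
  ],
)

```text
clock: 15.45
tcp_pos: [454.7, -281.0, 181.8]
tcp_rot: [[-0.99, 0.14, 0.001], [0.14, 0.99, -0.001], [-0.001, -0.001, -1.0]]
contact_force: [0.4, 0.2, 0.3]
gripper_width: 85.5
finger_force: 0.0
```

arm_command(
  moves=[
    {"angular": [0,0,0],"slide": [0,0,0],"grip": 1},
    {"angular": [0,0,0],"slide": [0,0,0],"grip": 1},
    {"angular": [0,0,0],"slide": [0,0,0],"grip": 1},
  ],
)

```text
clock: 15.7
tcp_pos: [456.9, -283.1, 182.1]
tcp_rot: [[-0.99, 0.139, 0.002], [0.139, 0.99, -0.002], [-0.002, -0.002, -1.0]]
contact_force: [-0.0, 0.3, 0.4]
gripper_width: 85.4
finger_force: 0.0
```

```bash
python3 - <<'E'
from h import *
s,im=snap('wrist','w6.png')
print(s['clock'],s['tcp_pos'],np.round(s['tcp_rot'],3).tolist())
Z=dict(tall0=0,squat0=0,scraper=3,pad=3,ring0=60)
for n,z in Z.items():
    print(n,[(np.round(d['centre']).tolist(),round(d['conf'],2),np.round(at('wrist',d['centre'],z,s)[:2]).tolist()) for d in pinpoint('wrist',n) if d['conf']>.2])
E
```

```text
15.7 [ 456.87592157 -283.12411078  182.05672403] [[-0.99, 0.139, 0.002], [0.139, 0.99, -0.002], [-0.002, -0.002, -1.0]]
tall0 [([204.0, 311.0], 0.92, [439.0, -301.0])]
squat0 [([389.0, 459.0], 0.52, [675.0, -164.0])]
scraper [([269.0, 74.0], 0.67, [470.0, -554.0]), ([102.0, 145.0], 0.66, [325.0, -434.0])]
pad [([316.0, 217.0], 0.86, [543.0, -419.0])]
ring0 [([384.0, 458.0], 0.93, [617.0, -185.0]), ([316.0, 217.0], 0.38, [516.0, -393.0])]
```

View pics/w6.png

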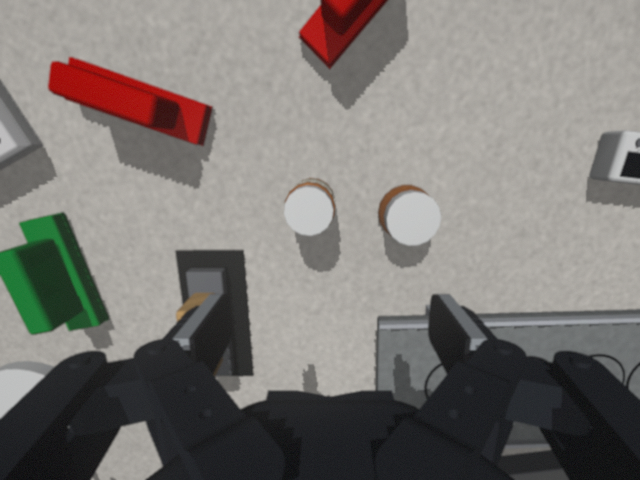

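```bash
python3 - <<'E'
from h import *
s=get_state()
print(at('wrist',(210,309),62,s),at('wrist',(218,413),40,s))
c=np.array([636.8,-27.]); v=np.array([.1097,.994])
for k in range(6): print(k,(c+v*(160-64*k)).round(1))
E
```

```text
[ 432.6782987 -297.2669915   62.       ] [ 455.88024278 -211.01703461   40.        ]
0 [654.4 132. ]
1 [647.3  68.4]
2 [640.3   4.8]
3 [633.3 -58.8]
4 [ 626.3 -122.4]
5 [ 619.2 -186. ]
```

arm_command(
  moves=[
    {"angular": [0,0,-0.15],"slide": [0,0.1,0],"grip": 1},
    {"angular": [0,0,-0.15],"slide": [0,0.1,0],"grip": 1},
    {"angular": [0,0,-0.15],"slide": [0,0.1,0],"grip": 1},
    {"angular": [0,0,-0.15],"slide": [0,0.1,0],"grip": 1},
    {"angular": [0,0,-0.15],"slide": [0,0.1,0],"grip": 1},
    {"angular": [0,0,-0.15],"slide": [0,0,0],"grip": 1},
    {"angular": [0,0,-0.15],"slide": [0,0,0],"grip": 1},
    {"angular": [0,0,-0.15],"slide": [0,0,0],"grip": 1},
    {"angular": [0,0,-0.15],"slide": [0,0,0],"grip": 1},
    {"angular": [0,0,-0.15],"slide": [0,0,0],"grip": 1},
    {"angular": [0,0,-0.15],"slide": [0,0,0],"grip": 1},
    {"angular": [0,0,-0.15],"slide": [0,0,0],"grip": 1},
  ],
)

```text
clock: 17.0
tcp_pos: [456.5, -232.8, 180.7]
tcp_rot: [[-0.011, 1.0, -0.0], [1.0, 0.011, 0.0], [0.0, -0.0, -1.0]]
contact_force: [-0.3, -0.2, -0.5]
gripper_width: 85.5
finger_force: 0.0
```

arm_command(
  moves=[
    {"angular": [0,0,-0.15],"slide": [0,0,0],"grip": 1},
    {"angular": [0,0,-0.01],"slide": [0,0,0],"grip": 1},
    {"angular": [0,0,0],"slide": [0,0,0],"grip": 1},
    {"angular": [0,0,0],"slide": [0,0,0],"grip": 1},
  ],
)

```text
clock: 17.33
tcp_pos: [456.4, -232.6, 180.8]
tcp_rot: [[0.105, 0.994, -0.0], [0.994, -0.105, 0.0], [0.0, -0.0, -1.0]]
contact_force: [-0.5, 0.5, 0.5]
gripper_width: 85.3
finger_force: 0.0
```

```bash
python3 - <<'E'
from h import *
s,im=snap('wrist','w7.png')
print(s['clock'],s['tcp_pos'],np.round(s['tcp_rot'],3).tolist(),s['qpos'])
for n,z in dict(tall0=0,squat0=0,ring0=60).items():
    print(n,[(np.round(d['centre']).tolist(),round(d['conf'],2),np.round(at('wrist',d['centre'],z,s)[:2]).tolist()) for d in pinpoint('wrist',n) if d['conf']>.2])
E
```

```text
17.3333 [ 456.38150429 -232.62498081  180.79469522] [[0.105, 0.994, -0.0], [0.994, -0.105, 0.0], [0.0, -0.0, -1.0]] [-4.02690717e+01  2.06095285e+01  8.51732724e+01 -4.47516235e-04
  7.42231389e+01 -3.42313252e+01]
tall0 [([284.0, 316.0], 0.75, [435.0, -300.0])]
squat0 [([197.0, 327.0], 0.71, [456.0, -211.0])]
ring0 [([156.0, 536.0], 0.83, [621.0, -188.0]), ([62.0, 549.0], 0.62, [627.0, -122.0])]
```

View pics/w7.png

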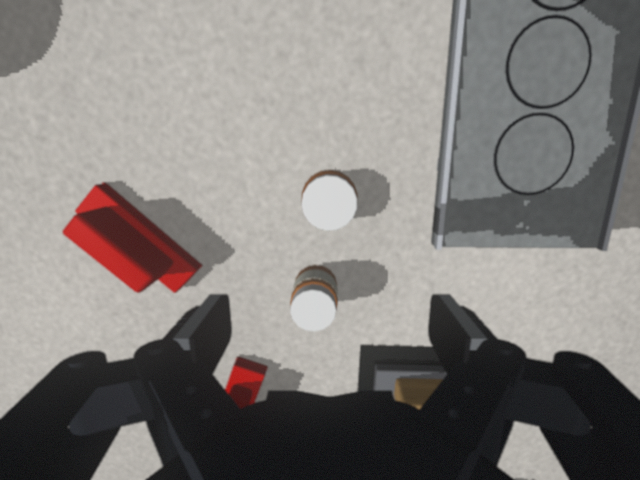

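arm_command(
  moves=[
    {"angular": [0,0,0],"slide": [0,0.22,-0.1],"grip": 1},
    {"angular": [0,0,0],"slide": [0,0,-0.2],"grip": 1},
    {"angular": [0,0,0],"slide": [0,0,-0.2],"grip": 1},
    {"angular": [0,0,0],"slide": [0,0,-0.2],"grip": 1},
    {"angular": [0,0,0],"slide": [0,0,-0.2],"grip": 1},
    {"angular": [0,0,0],"slide": [0,0,-0.2],"grip": 1},
    {"angular": [0,0,0],"slide": [0,0,-0.2],"grip": 1},
    {"angular": [0,0,0],"slide": [0,0,-0.2],"grip": 1},
    {"angular": [0,0,0],"slide": [0,0,-0.15],"grip": 1},
    {"angular": [0,0,0],"slide": [0,0,-0.1],"grip": 1},
    {"angular": [0,0,0],"slide": [0,0,0],"grip": 1},
    {"angular": [0,0,0],"slide": [0,0,0],"grip": 1},
  ],
)

```text
clock: 18.53
tcp_pos: [456.3, -210.5, 5.8]
tcp_rot: [[0.108, 0.994, -0.0], [0.994, -0.108, 0.0], [0.0, -0.0, -1.0]]
contact_force: [-0.1, -0.5, -0.4]
gripper_width: 85.7
finger_force: 0.0
```

arm_command(
  grip_force=35,
  moves=[
    {"angular": [0,0,0],"slide": [0,0,0],"grip": 0.7},
    {"angular": [0,0,0],"slide": [0,0,0],"grip": 0.6},
    {"angular": [0,0,0],"slide": [0,0,0],"grip": 0.5},
    {"angular": [0,0,0],"slide": [0,0,0],"grip": 0.5},
    {"angular": [0,0,0],"slide": [0,0,0],"grip": 0.4},
    {"angular": [0,0,0],"slide": [0,0,0],"grip": 0.4},
  ],
)

```text
clock: 19.03
tcp_pos: [457.0, -210.8, 7.3]
tcp_rot: [[0.108, 0.994, 0.002], [0.994, -0.108, -0.002], [-0.001, 0.002, -1.0]]
contact_force: [-1.5, 1.9, 9.8]
gripper_width: 48.8
finger_force: 32.9
```

arm_command(
  moves=[
    {"angular": [0,0,0],"slide": [0,0,0.05],"grip": 0.4},
    {"angular": [0,0,0],"slide": [0,0,0.2],"grip": 0.4},
    {"angular": [0,0,0],"slide": [0,0,0.3],"grip": 0.4},
    {"angular": [0,0,0],"slide": [0,0,0.35],"grip": 0.4},
    {"angular": [0,0,0],"slide": [0,0,0.3],"grip": 0.4},
    {"angular": [0,0,0],"slide": [0,0,0],"grip": 0.4},
    {"angular": [0,0,0],"slide": [0,0,0],"grip": 0.4},
  ],
)

```text
clock: 19.62
tcp_pos: [456.6, -210.7, 127.3]
tcp_rot: [[0.108, 0.994, 0.003], [0.994, -0.108, -0.002], [-0.002, 0.003, -1.0]]
contact_force: [-0.3, 0.5, -2.9]
gripper_width: 48.5
finger_force: 32.6
```

```bash
python3 - <<'E'
from h import *
s,im=snap('wrist','w8.png')
print(s['clock'],s['tcp_pos'])
a=im[:,:,::-1]; _,b=snap('side'); cv2.imwrite('pics/w8b.png',np.hstack([cv2.resize(a,(480,360)),cv2.resize(b[150:330,240:400,::-1],(320,360))]))
E
```

```text
19.6167 [ 456.62528726 -210.685718    127.32060921]
```

View pics/w8b.png

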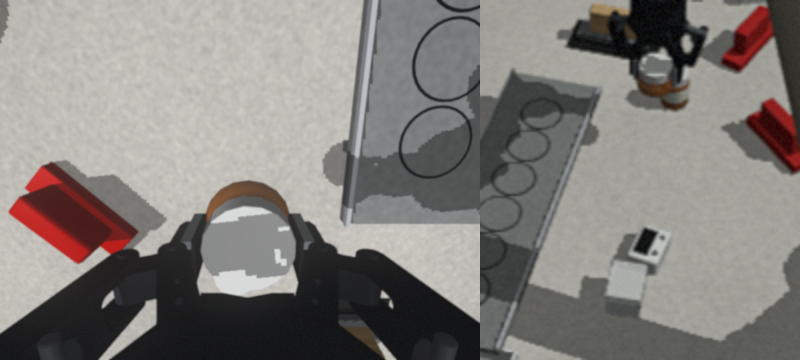

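```bash
python3 - <<'E'
from h import *
s=get_state()
# cap ellipse: rows ~205..296, cols 202..296 in 480x360
print(s['tcp_pos'], at('wrist',(250/.75,249/.75),160,s), at('wrist',(206/.75,249/.75),160,s), at('wrist',(296/.75,249/.75),160,s))
E
```

```text
[ 455.72363118 -210.06793238  125.08282836] [ 456.81741899 -207.8539078   160.        ] [ 459.24863911 -185.16557169  160.        ] [ 453.97198895 -234.41556099  160.        ]
```

arm_command(
  moves=[
    {"angular": [0,0,0],"slide": [0.2,0.03,0],"grip": 0.4},
    {"angular": [0,0,0],"slide": [0.3,0.05,0],"grip": 0.4},
    {"angular": [0,0,0],"slide": [0.3,0.05,0],"grip": 0.4},
    {"angular": [0,0,0],"slide": [0.3,0.04,0],"grip": 0.4},
    {"angular": [0,0,0],"slide": [0.3,0.04,0],"grip": 0.4},
    {"angular": [0,0,0],"slide": [0.23,0.03,0],"grip": 0.4},
    {"angular": [0,0,0],"slide": [0,0,-0.1],"grip": 0.4},
    {"angular": [0,0,0],"slide": [0,0,-0.2],"grip": 0.4},
    {"angular": [0,0,0],"slide": [0,0,-0.15],"grip": 0.4},
    {"angular": [0,0,0],"slide": [0,0,-0.05],"grip": 0.4},
    {"angular": [0,0,0],"slide": [0,0,0],"grip": 0.4},
    {"angular": [0,0,0],"slide": [0,0,0],"grip": 0.4},
  ],
)

```text
clock: 20.72
tcp_pos: [619.0, -186.6, 75.6]
tcp_rot: [[0.109, 0.994, -0.001], [0.994, -0.109, 0.0], [0.0, -0.001, -1.0]]
contact_force: [0.3, -0.2, -1.9]
gripper_width: 48.6
finger_force: 32.7
```

arm_command(
  moves=[
    {"angular": [0,0,0],"slide": [0,0,0],"grip": 0.4},
    {"angular": [0,0,0],"slide": [0,0,0],"grip": 0.4},
  ],
)

```text
clock: 20.88
tcp_pos: [619.6, -186.7, 76.8]
tcp_rot: [[0.108, 0.994, 0.001], [0.994, -0.108, -0.001], [-0.001, 0.001, -1.0]]
contact_force: [0.5, 0.8, -0.9]
gripper_width: 48.5
finger_force: 32.7
```

arm_command(
  moves=[
    {"angular": [0,0,0],"slide": [0,0,-0.05],"grip": 0.4},
    {"angular": [0,0,0],"slide": [0,0,-0.03],"grip": 0.4},
    {"angular": [0,0,0],"slide": [0,0,0],"grip": 0.4},
    {"angular": [0,0,0],"slide": [0,0,0],"grip": 0.4},
    {"angular": [0,0,0],"slide": [0,0,0],"grip": 0.4},
  ],
)

```text
clock: 21.3
tcp_pos: [619.2, -186.4, 67.8]
tcp_rot: [[0.108, 0.994, -0.0], [0.994, -0.108, 0.0], [0.0, -0.0, -1.0]]
contact_force: [0.6, 0.3, -1.4]
gripper_width: 48.3
finger_force: 32.8
```

arm_command(
  moves=[
    {"angular": [0,0,0],"slide": [0,0,-0.015],"grip": 0.4},
    {"angular": [0,0,0],"slide": [0,0,0],"grip": 0.4},
    {"angular": [0,0,0],"slide": [0,0,0],"grip": 0.4},
  ],
)

```text
clock: 21.55
tcp_pos: [619.3, -186.5, 67.4]
tcp_rot: [[0.108, 0.994, 0.001], [0.994, -0.108, -0.0], [-0.0, 0.001, -1.0]]
contact_force: [-3.0, 0.3, 7.0]
gripper_width: 48.7
finger_force: 34.5
```

arm_command(
  moves=[
    {"angular": [0,0,0],"slide": [0,0,0],"grip": 0.7},
    {"angular": [0,0,0],"slide": [0,0,0],"grip": 0.75},
    {"angular": [0,0,0],"slide": [0,0,0],"grip": 0.75},
    {"angular": [0,0,0],"slide": [0,0,0.1],"grip": 0.75},
    {"angular": [0,0,0],"slide": [0,0,0.3],"grip": 0.75},
    {"angular": [0,0,0],"slide": [0,0,0.38],"grip": 0.75},
    {"angular": [0,0,0],"slide": [0,0,0.36],"grip": 0.75},
    {"angular": [0,0,0],"slide": [-0.33,-0.1,0],"grip": 1},
    {"angular": [0,0,0],"slide": [-0.33,-0.1,0],"grip": 1},
    {"angular": [0,0,0],"slide": [-0.33,-0.1,0],"grip": 1},
    {"angular": [0,0,0],"slide": [-0.33,-0.1,0],"grip": 1},
    {"angular": [0,0,0],"slide": [-0.33,-0.1,0],"grip": 1},
  ],
)

```text
clock: 22.55
tcp_pos: [452.8, -236.6, 181.1]
tcp_rot: [[0.108, 0.994, 0.001], [0.994, -0.108, -0.001], [-0.001, 0.001, -1.0]]
contact_force: [-0.6, -1.0, 0.9]
gripper_width: 85.4
finger_force: 0.0
```

arm_command(
  moves=[
    {"angular": [0,0,0],"slide": [0,0,0],"grip": 1},
    {"angular": [0,0,0],"slide": [0,0,0],"grip": 1},
    {"angular": [0,0,0],"slide": [0,0,0],"grip": 1},
  ],
)

```text
clock: 22.8
tcp_pos: [454.9, -236.7, 181.0]
tcp_rot: [[0.109, 0.994, 0.001], [0.994, -0.109, -0.001], [-0.001, 0.001, -1.0]]
contact_force: [0.3, 0.0, -0.2]
gripper_width: 85.6
finger_force: 0.0
```

```bash
python3 - <<'E'
from h import *
s,im=snap('wrist','w9.png')
print(s['clock'],s['tcp_pos'])
for n,z in dict(tall0=0,squat0=60,ring0=60).items():
    print(n,[(np.round(d['centre']).tolist(),round(d['conf'],2),np.round(at('wrist',d['centre'],z,s)[:2],1).tolist()) for d in pinpoint('wrist',n) if d['conf']>.2])
# white cap blobs
hsv=cv2.cvtColor(im,cv2.COLOR_RGB2HSV); m=((hsv[:,:,2]>185)&(hsv[:,:,1]<40)).astype(np.uint8)
n,l,st,ce=cv2.connectedComponentsWithStats(m)
for i in range(1,n):
    if st[i,4]>400: print(st[i].tolist(),ce[i].round(1), [at('wrist',ce[i][::-1],z,s)[:2].round(1).tolist() for z in (62,100)])
E
```

```text
22.8 [ 454.87703149 -236.69158507  181.04596095]
tall0 [([281.0, 316.0], 0.57, [433.6, -300.7])]
squat0 [([147.0, 535.0], 0.94, [618.9, -185.6])]
ring0 [([57.0, 548.0], 0.89, [624.8, -123.4])]
[224, 0, 47, 28, 427] [249.8  13.7] [[417.3, -74.5], [423.8, -88.4]]
[444, 0, 20, 199, 477] [454.3  92.1] [[556.7, -140.1], [543.0, -144.4]]
[388, 5, 56, 76, 1545] [410.2  46.7] [[526.1, -107.0], [516.8, -116.2]]
[179, 8, 37, 36, 543] [198.3  26.3] [[380.4, -78.0], [392.2, -91.4]]
[82, 12, 301, 253, 26784] [243.7 134.1] [[399.2, -152.3], [408.4, -154.9]]
[262, 95, 351, 300, 27225] [434.9 275. ] [[539.0, -281.2], [527.8, -265.0]]
[536, 110, 71, 74, 3625] [568.  145.9] [[642.8, -187.1], [616.5, -184.6]]
[5, 130, 35, 47, 430] [ 25.8 154.3] [[229.6, -147.8], [263.3, -151.0]]
[0, 193, 161, 208, 14056] [ 60.  304.4] [[214.9, -273.3], [250.8, -258.3]]
[229, 243, 50, 31, 505] [251.1 258.4] [[388.0, -249.8], [398.7, -238.2]]
```

View pics/w9.png

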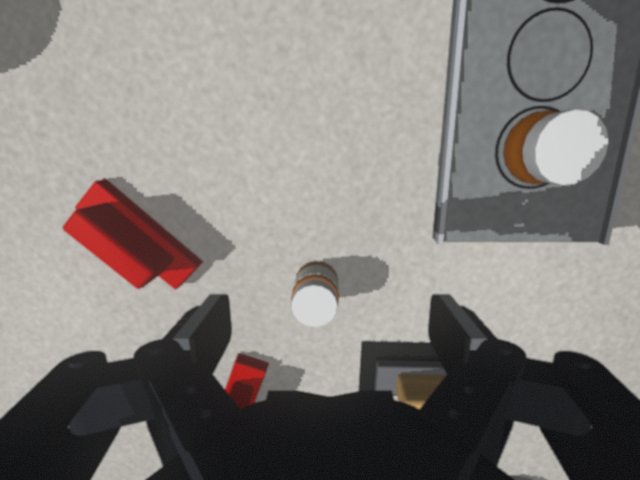

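```bash
python3 - <<'E'
from h import *
s=get_state(); print(at('wrist',(306,314.5),62,s), at('wrist',(147.5,571),100,s))
E
```

```text
[ 435.18863239 -297.50838164   62.        ] [ 617.95387104 -184.96631537  100.        ]
```

arm_command(
  moves=[
    {"angular": [0,0,0],"slide": [-0.11,-0.31,0],"grip": 1},
    {"angular": [0,0,0],"slide": [-0.11,-0.31,0],"grip": 1},
    {"angular": [0,0,0],"slide": [0,0,-0.2],"grip": 1},
    {"angular": [0,0,0],"slide": [0,0,-0.25],"grip": 1},
    {"angular": [0,0,0],"slide": [0,0,-0.25],"grip": 1},
    {"angular": [0,0,0],"slide": [0,0,-0.25],"grip": 1},
    {"angular": [0,0,0],"slide": [0,0,-0.25],"grip": 1},
    {"angular": [0,0,0],"slide": [0,0,-0.25],"grip": 1},
    {"angular": [0,0,0],"slide": [0,0,-0.2],"grip": 1},
    {"angular": [0,0,0],"slide": [0,0,-0.08],"grip": 1},
    {"angular": [0,0,0],"slide": [0,0,0],"grip": 1},
    {"angular": [0,0,0],"slide": [0,0,0],"grip": 1},
  ],
)

```text
clock: 24.0
tcp_pos: [432.8, -298.6, 7.8]
tcp_rot: [[0.108, 0.994, 0.0], [0.994, -0.108, -0.0], [-0.0, 0.0, -1.0]]
contact_force: [-0.7, 0.6, -0.8]
gripper_width: 85.4
finger_force: 0.0
```

arm_command(
  grip_force=35,
  moves=[
    {"angular": [0,0,0],"slide": [0,0,0],"grip": 0.6},
    {"angular": [0,0,0],"slide": [0,0,0],"grip": 0.5},
    {"angular": [0,0,0],"slide": [0,0,0],"grip": 0.4},
    {"angular": [0,0,0],"slide": [0,0,0],"grip": 0.35},
    {"angular": [0,0,0],"slide": [0,0,0],"grip": 0.3},
    {"angular": [0,0,0],"slide": [0,0,0],"grip": 0.3},
    {"angular": [0,0,0],"slide": [0,0,0],"grip": 0.3},
  ],
)

```text
clock: 24.58
tcp_pos: [432.6, -298.8, 8.4]
tcp_rot: [[0.108, 0.994, 0.001], [0.994, -0.108, -0.001], [-0.001, 0.001, -1.0]]
contact_force: [-1.4, 1.6, 5.7]
gripper_width: 43.2
finger_force: 35.1
```

arm_command(
  moves=[
    {"angular": [0,0,0],"slide": [0,0,0.2],"grip": 0.3},
    {"angular": [0,0,0],"slide": [0,0,0.4],"grip": 0.3},
    {"angular": [0,0,0],"slide": [0,0,0.4],"grip": 0.3},
    {"angular": [0,0,0],"slide": [0,0,0.4],"grip": 0.3},
    {"angular": [0,0,0],"slide": [0.17,0.33,0],"grip": 0.3},
    {"angular": [0,0,0],"slide": [0.17,0.33,0],"grip": 0.3},
    {"angular": [0,0,0],"slide": [0.17,0.33,0],"grip": 0.3},
    {"angular": [0,0,0],"slide": [0.17,0.33,0],"grip": 0.3},
    {"angular": [0,0,0],"slide": [0.17,0.33,0],"grip": 0.3},
    {"angular": [0,0,0],"slide": [0.17,0.33,0],"grip": 0.3},
    {"angular": [0,0,0],"slide": [0.17,0.33,0],"grip": 0.3},
    {"angular": [0,0,0],"slide": [0.17,0.33,0],"grip": 0.3},
  ],
)

```text
clock: 25.58
tcp_pos: [568.7, -32.6, 147.7]
tcp_rot: [[0.108, 0.994, 0.0], [0.994, -0.108, -0.0], [-0.0, 0.0, -1.0]]
contact_force: [0.2, -1.0, -0.6]
gripper_width: 43.4
finger_force: 36.0
```

arm_command(
  moves=[
    {"angular": [0,0,0],"slide": [0.17,0.33,0],"grip": 0.3},
    {"angular": [0,0,0],"slide": [0.17,0.33,0],"grip": 0.3},
    {"angular": [0,0,0],"slide": [0.17,0.33,0],"grip": 0.3},
    {"angular": [0,0,0],"slide": [0.17,0.33,0],"grip": 0.3},
    {"angular": [0,0,0],"slide": [0.17,0.34,0],"grip": 0.3},
    {"angular": [0,0,0],"slide": [0,0,0],"grip": 0.3},
    {"angular": [0,0,0],"slide": [0,0,0],"grip": 0.3},
    {"angular": [0,0,0],"slide": [0,0,0],"grip": 0.3},
  ],
)

```text
clock: 26.25
tcp_pos: [652.9, 131.2, 147.2]
tcp_rot: [[0.108, 0.994, -0.001], [0.994, -0.108, -0.0], [-0.0, -0.001, -1.0]]
contact_force: [-0.4, -0.5, -0.9]
gripper_width: 43.3
finger_force: 36.2
```

```bash
python3 - <<'E'
from h import *
s,im=snap('wrist','w10.png')
print(s['clock'],s['tcp_pos'],s['gripper_width'])
for n,z in dict(tall0=140,tray=0,ring0=60,chip0=4).items():
    print(n,[(np.round(d['centre']).tolist(),round(d['conf'],2),np.round(at('wrist',d['centre'],z,s)[:2],1).tolist()) for d in pinpoint('wrist',n) if d['conf']>.2])
E
```

```text
26.25 [652.92689929 131.19572789 147.24343552] 43.25827086766336
tall0 [([292.0, 330.0], 0.95, [652.7, 130.7])]
tray [([59.0, 331.0], 0.93, [668.5, 265.9])]
ring0 []
chip0 [([109.0, 319.0], 0.69, [654.7, 229.6]), ([78.0, 309.0], 0.63, [649.4, 253.4]), ([64.0, 344.0], 0.61, [678.2, 260.0]), ([94.0, 380.0], 0.55, [704.2, 235.2])]
```

View pics/w10.png

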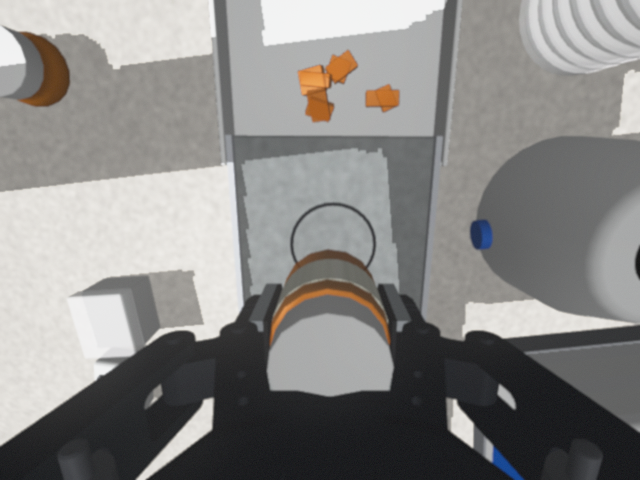

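```bash
python3 - <<'E'
from h import *
s=get_state()
P=[at('wrist',r,60,s)[:2] for r in [(203,333),(244,290.5),(243,376)]]
print([p.round(1).tolist() for p in P], (P[1]+P[2])/2, np.linalg.norm(P[1]-P[2]), P[0]-31*np.array([.1097,.994]))
E
```

```text
[[658.7, 160.8], [625.1, 134.7], [686.4, 128.7]] [655.76121593 131.68927984] 61.53508249684264 [655.33815208 130.02930462]
```

arm_command(
  moves=[
    {"angular": [0,0,0],"slide": [0.01,0.01,-0.2],"grip": 0.3},
    {"angular": [0,0,0],"slide": [0,0,-0.25],"grip": 0.3},
    {"angular": [0,0,0],"slide": [0,0,-0.2],"grip": 0.3},
    {"angular": [0,0,0],"slide": [0,0,-0.1],"grip": 0.3},
    {"angular": [0,0,0],"slide": [0,0,0],"grip": 0.3},
    {"angular": [0,0,0],"slide": [0,0,0],"grip": 0.3},
    {"angular": [0,0,0],"slide": [0,0,0],"grip": 0.3},
  ],
)

```text
clock: 27.08
tcp_pos: [655.1, 132.4, 74.0]
tcp_rot: [[0.109, 0.994, 0.003], [0.994, -0.109, 0.0], [0.0, 0.003, -1.0]]
contact_force: [-0.7, -0.2, -0.1]
gripper_width: 42.9
finger_force: 36.3
```

arm_command(
  moves=[
    {"angular": [0,0,0],"slide": [0,0,-0.04],"grip": 0.3},
    {"angular": [0,0,0],"slide": [0,0,-0.015],"grip": 0.3},
    {"angular": [0,0,0],"slide": [0,0,0],"grip": 0.3},
    {"angular": [0,0,0],"slide": [0,0,0],"grip": 0.3},
  ],
)

```text
clock: 27.42
tcp_pos: [654.9, 132.5, 68.4]
tcp_rot: [[0.108, 0.994, 0.003], [0.994, -0.108, -0.0], [0.0, 0.003, -1.0]]
contact_force: [-0.5, -0.2, 4.8]
gripper_width: 43.2
finger_force: 36.4
```

arm_command(
  moves=[
    {"angular": [0,0,0],"slide": [0,0,0],"grip": 0.6},
    {"angular": [0,0,0],"slide": [0,0,0],"grip": 0.65},
    {"angular": [0,0,0],"slide": [0,0,0],"grip": 0.65},
    {"angular": [0,0,0],"slide": [0,0,0.1],"grip": 0.65},
    {"angular": [0,0,0],"slide": [0,0,0.3],"grip": 0.65},
    {"angular": [0,0,0],"slide": [0,0,0.4],"grip": 0.65},
    {"angular": [0,0,0],"slide": [0,0,0.4],"grip": 0.65},
    {"angular": [0,0,0],"slide": [-0.35,0.18,0],"grip": 1},
    {"angular": [0,0,0],"slide": [-0.35,0.18,0],"grip": 1},
    {"angular": [0,0,0],"slide": [-0.35,0.18,0],"grip": 1},
    {"angular": [0,0,0],"slide": [-0.35,0.18,0],"grip": 1},
    {"angular": [0,0,0],"slide": [-0.35,0.18,0],"grip": 1},
  ],
)

```text
clock: 28.42
tcp_pos: [477.5, 223.0, 187.6]
tcp_rot: [[0.109, 0.994, 0.001], [0.994, -0.109, 0.0], [0.0, 0.001, -1.0]]
contact_force: [0.5, 0.6, 0.1]
gripper_width: 85.3
finger_force: 0.0
```

arm_command(
  moves=[
    {"angular": [0,0,0],"slide": [-0.35,0.18,0],"grip": 1},
    {"angular": [0,0,0],"slide": [0,0,0],"grip": 1},
    {"angular": [0,0,0],"slide": [0,0,0],"grip": 1},
    {"angular": [0,0,0],"slide": [0,0,0],"grip": 1},
  ],
)

```text
clock: 28.75
tcp_pos: [445.0, 240.5, 187.6]
tcp_rot: [[0.108, 0.994, 0.002], [0.994, -0.108, 0.0], [0.0, 0.002, -1.0]]
contact_force: [1.0, 0.2, 0.4]
gripper_width: 85.7
finger_force: 0.0
```

```bash
python3 - <<'E'
from h import *
s,im=snap('wrist','w11.png')
print(s['clock'],s['tcp_pos'])
for n,z in dict(tall0=0,squat0=0).items():
    print(n,[(np.round(d['centre']).tolist(),round(d['conf'],2),[np.round(at('wrist',d['centre'],zz,s)[:2],1).tolist() for zz in (z,60)]) for d in pinpoint('wrist',n) if d['conf']>.2])
_,b=snap('scene'); 
for n in ('tall0','squat0','tipbox','timer'): print(n,[(round(d['conf'],2),[np.round(at('scene',d['centre'],zz)[:2]).tolist() for zz in (0,60)]) for d in pinpoint('scene',n) if d['conf']>.2])
E
```

```text
28.75 [444.96655971 240.51141957 187.60921948]
tall0 [([36.0, 309.0], 0.77, [[444.4, 404.8], [445.8, 387.0]]), ([357.0, 352.0], 0.32, [[453.1, 77.5], [452.9, 119.2]])]
squat0 [([178.0, 314.0], 0.75, [[434.6, 282.0], [437.7, 286.5]])]
tall0 [(0.79, [[439.0, 407.0], [476.0, 404.0]]), (0.73, [[631.0, 117.0], [656.0, 130.0]])]
squat0 [(0.97, [[601.0, -221.0], [628.0, -189.0]]), (0.66, [[430.0, 278.0], [467.0, 282.0]]), (0.54, [[588.0, -216.0], [616.0, -184.0]])]
tipbox [(0.83, [[459.0, 80.0], [495.0, 95.0]]), (0.6, [[591.0, -220.0], [619.0, -187.0]]), (0.29, [[546.0, -427.0], [577.0, -383.0]])]
timer [(0.96, [[439.0, 1.0], [475.0, 21.0]])]
```

View pics/w11.png

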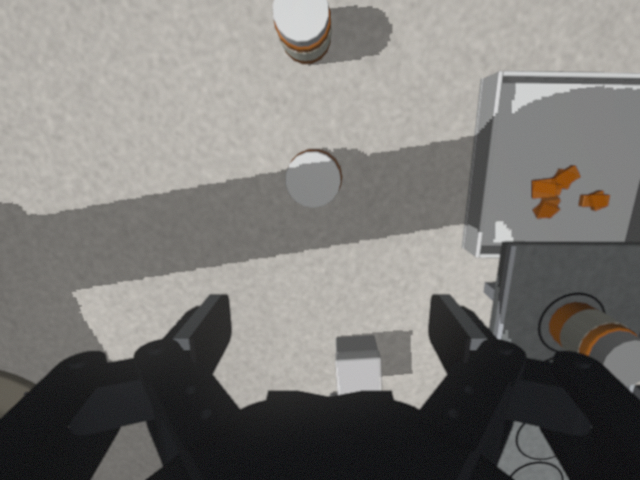

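arm_command(
  moves=[
    {"angular": [0,0,0],"slide": [-0.1,0.4,-0.1],"grip": 1},
    {"angular": [0,0,0],"slide": [0,0.02,-0.2],"grip": 1},
    {"angular": [0,0,0],"slide": [0,0,-0.2],"grip": 1},
    {"angular": [0,0,0],"slide": [0,0,-0.2],"grip": 1},
    {"angular": [0,0,0],"slide": [0,0,-0.25],"grip": 1},
    {"angular": [0,0,0],"slide": [0,0,-0.25],"grip": 1},
    {"angular": [0,0,0],"slide": [0,0,-0.25],"grip": 1},
    {"angular": [0,0,0],"slide": [0,0,-0.2],"grip": 1},
    {"angular": [0,0,0],"slide": [0,0,-0.1],"grip": 1},
    {"angular": [0,0,0],"slide": [0,0,-0.06],"grip": 1},
    {"angular": [0,0,0],"slide": [0,0,0],"grip": 1},
    {"angular": [0,0,0],"slide": [0,0,0],"grip": 1},
  ],
)

```text
clock: 30.15
tcp_pos: [435.0, 281.9, 6.7]
tcp_rot: [[0.108, 0.994, 0.001], [0.994, -0.108, 0.0], [0.0, 0.001, -1.0]]
contact_force: [0.5, -0.3, -0.4]
gripper_width: 85.0
finger_force: 0.0
```

```bash
python3 - <<'E'
from h import *
s=get_state(); print(s['tcp_pos'])
s['tcp_pos']=np.array([445.,240.5,187.6]); s['tcp_rot']=np.array([[.108,.994,.002],[.994,-.108,0],[0,.002,-1]])
print(at('wrist',(179,314),40,s))
s,im=snap('wrist','w12.png'); print([(d['centre'],d['conf'],at('wrist',d['centre'],0,s)) for d in pinpoint('wrist','squat0')])
E
```

```text
[435.00243726 281.93665621   6.72266029]
[436.28786381 283.9006923   40.        ]
[([289.7, 330.0], 0.83, array([435.2223111, 283.1353106,   0.       ]))]
```

arm_command(
  grip_force=35,
  moves=[
    {"angular": [0,0,0],"slide": [0,0,0],"grip": 0.7},
    {"angular": [0,0,0],"slide": [0,0,0],"grip": 0.6},
    {"angular": [0,0,0],"slide": [0,0,0],"grip": 0.5},
    {"angular": [0,0,0],"slide": [0,0,0],"grip": 0.5},
    {"angular": [0,0,0],"slide": [0,0,0],"grip": 0.4},
    {"angular": [0,0,0],"slide": [0,0,0],"grip": 0.4},
  ],
)

```text
clock: 30.75
tcp_pos: [434.8, 281.9, 6.9]
tcp_rot: [[0.108, 0.994, 0.001], [0.994, -0.108, 0.0], [0.001, 0.001, -1.0]]
contact_force: [-2.2, -0.8, 7.0]
gripper_width: 49.0
finger_force: 32.7
```

arm_command(
  moves=[
    {"angular": [0,0,0],"slide": [0,0,0.2],"grip": 0.4},
    {"angular": [0,0,0],"slide": [0,0,0.35],"grip": 0.4},
    {"angular": [0,0,0],"slide": [0,0,0.4],"grip": 0.4},
    {"angular": [0,0,0],"slide": [0,0,0.35],"grip": 0.4},
    {"angular": [0,0,0],"slide": [0.15,-0.32,0],"grip": 0.4},
    {"angular": [0,0,0],"slide": [0.15,-0.32,0],"grip": 0.4},
    {"angular": [0,0,0],"slide": [0.15,-0.32,0],"grip": 0.4},
    {"angular": [0,0,0],"slide": [0.15,-0.32,0],"grip": 0.4},
    {"angular": [0,0,0],"slide": [0.15,-0.32,0],"grip": 0.4},
    {"angular": [0,0,0],"slide": [0.15,-0.32,0],"grip": 0.4},
    {"angular": [0,0,0],"slide": [0.15,-0.32,0],"grip": 0.4},
    {"angular": [0,0,0],"slide": [0.15,-0.32,0],"grip": 0.4},
  ],
)

```text
clock: 31.75
tcp_pos: [554.7, 24.1, 136.1]
tcp_rot: [[0.109, 0.994, -0.0], [0.994, -0.109, 0.0], [0.0, -0.0, -1.0]]
contact_force: [0.0, 1.6, -1.3]
gripper_width: 48.7
finger_force: 32.1
```

arm_command(
  moves=[
    {"angular": [0,0,0],"slide": [0.15,-0.32,0],"grip": 0.4},
    {"angular": [0,0,0],"slide": [0.15,-0.32,0],"grip": 0.4},
    {"angular": [0,0,0],"slide": [0.15,-0.32,0],"grip": 0.4},
    {"angular": [0,0,0],"slide": [0.15,-0.32,0],"grip": 0.4},
    {"angular": [0,0,0],"slide": [0.11,-0.21,0],"grip": 0.4},
    {"angular": [0,0,0],"slide": [0,0,0],"grip": 0.4},
    {"angular": [0,0,0],"slide": [0,0,0],"grip": 0.4},
    {"angular": [0,0,0],"slide": [0,0,0],"grip": 0.4},
  ],
)

```text
clock: 32.42
tcp_pos: [625.0, -122.5, 135.8]
tcp_rot: [[0.108, 0.994, -0.001], [0.994, -0.108, 0.001], [0.001, -0.001, -1.0]]
contact_force: [-0.2, 1.5, -1.5]
gripper_width: 48.7
finger_force: 32.1
```

```bash
python3 - <<'E'
from h import *
s,im=snap('wrist','w13.png'); print(s['tcp_pos'],s['clock'],s['gripper_width'])
for n,z in dict(squat0=129,ring0=60).items():
    print(n,[(np.round(d['centre']).tolist(),round(d['conf'],2),np.round(at('wrist',d['centre'],z,s)[:2],1).tolist()) for d in pinpoint('wrist',n) if d['conf']>.2])
E
```

```text
[ 624.96642726 -122.50818042  135.75932047] 32.4167 48.73500724080933
squat0 [([292.0, 328.0], 0.81, [624.3, -122.2])]
ring0 [([153.0, 331.0], 0.95, [632.7, -58.4]), ([38.0, 330.0], 0.85, [639.1, 6.2]), ([250.0, 331.0], 0.75, [625.5, -122.5])]
```

arm_command(
  moves=[
    {"angular": [0,0,0],"slide": [0.01,0,-0.15],"grip": 0.4},
    {"angular": [0,0,0],"slide": [0,0,-0.2],"grip": 0.4},
    {"angular": [0,0,0],"slide": [0,0,-0.2],"grip": 0.4},
    {"angular": [0,0,0],"slide": [0,0,-0.08],"grip": 0.4},
    {"angular": [0,0,0],"slide": [0,0,-0.03],"grip": 0.4},
    {"angular": [0,0,0],"slide": [0,0,0],"grip": 0.4},
    {"angular": [0,0,0],"slide": [0,0,0],"grip": 0.4},
    {"angular": [0,0,0],"slide": [0,0,0],"grip": 0.4},
  ],
)

```text
clock: 33.23
tcp_pos: [627.0, -123.2, 71.4]
tcp_rot: [[0.108, 0.994, 0.002], [0.994, -0.108, -0.001], [-0.001, 0.002, -1.0]]
contact_force: [0.1, -0.1, -1.7]
gripper_width: 48.6
finger_force: 32.3
```

arm_command(
  moves=[
    {"angular": [0,0,0],"slide": [0,0,-0.03],"grip": 0.4},
    {"angular": [0,0,0],"slide": [0,0,-0.02],"grip": 0.4},
    {"angular": [0,0,0],"slide": [0,0,0],"grip": 0.4},
    {"angular": [0,0,0],"slide": [0,0,0],"grip": 0.4},
  ],
)

```text
clock: 33.57
tcp_pos: [627.0, -123.4, 67.0]
tcp_rot: [[0.108, 0.994, 0.002], [0.994, -0.108, -0.001], [-0.001, 0.003, -1.0]]
contact_force: [-2.8, 1.0, 9.9]
gripper_width: 48.4
finger_force: 35.6
```

arm_command(
  moves=[
    {"angular": [0,0,0],"slide": [0,0,0],"grip": 0.7},
    {"angular": [0,0,0],"slide": [0,0,0],"grip": 0.75},
    {"angular": [0,0,0],"slide": [0,0,0],"grip": 0.75},
    {"angular": [0,0,0],"slide": [0,0,0.1],"grip": 0.75},
    {"angular": [0,0,0],"slide": [0,0,0.3],"grip": 0.75},
    {"angular": [0,0,0],"slide": [0,0,0.4],"grip": 0.75},
    {"angular": [0,0,0],"slide": [0,0,0.4],"grip": 0.75},
    {"angular": [0,0,0],"slide": [-0.14,0.36,0],"grip": 1},
    {"angular": [0,0,0],"slide": [-0.14,0.36,0],"grip": 1},
    {"angular": [0,0,0],"slide": [-0.14,0.36,0],"grip": 1},
    {"angular": [0,0,0],"slide": [-0.14,0.36,0],"grip": 1},
    {"angular": [0,0,0],"slide": [-0.14,0.36,0],"grip": 1},
  ],
)

```text
clock: 34.57
tcp_pos: [555.6, 58.2, 185.8]
tcp_rot: [[0.109, 0.994, 0.001], [0.994, -0.109, -0.0], [0.0, 0.001, -1.0]]
contact_force: [0.6, 0.1, 0.2]
gripper_width: 85.3
finger_force: 0.0
```

arm_command(
  moves=[
    {"angular": [0,0,0],"slide": [-0.14,0.36,0],"grip": 1},
    {"angular": [0,0,0],"slide": [-0.14,0.36,0],"grip": 1},
    {"angular": [0,0,0],"slide": [-0.14,0.36,0],"grip": 1},
    {"angular": [0,0,0],"slide": [-0.14,0.36,0],"grip": 1},
    {"angular": [0,0,0],"slide": [-0.14,0.36,0],"grip": 1},
    {"angular": [0,0,0],"slide": [-0.14,0.36,0],"grip": 1},
    {"angular": [0,0,0],"slide": [-0.14,0.36,0],"grip": 1},
    {"angular": [0,0,0],"slide": [-0.14,0.36,0],"grip": 1},
    {"angular": [0,0,0],"slide": [0,0,0],"grip": 1},
    {"angular": [0,0,0],"slide": [0,0,0],"grip": 1},
    {"angular": [0,0,0],"slide": [0,0,0],"grip": 1},
  ],
)

```text
clock: 35.48
tcp_pos: [444.6, 344.5, 185.4]
tcp_rot: [[0.108, 0.994, 0.0], [0.994, -0.108, -0.0], [-0.0, 0.0, -1.0]]
contact_force: [0.5, -0.6, 0.7]
gripper_width: 85.8
finger_force: 0.0
```

```bash
python3 - <<'E'
from h import *
s,im=snap('wrist','w14.png'); print(s['tcp_pos'],s['clock'],s['gripper_width'])
for n,z in dict(tall0=0,squat0=0).items():
    print(n,[(np.round(d['centre']).tolist(),round(d['conf'],2),np.round(at('wrist',d['centre'],z,s)[:2],1).tolist()) for d in pinpoint('wrist',n) if d['conf']>.2])
_,b=snap('side')
for n in ('tall0','squat0'): print(n,[(round(d['conf'],2),[np.round(at('side',d['centre'],zz)[:2]).tolist() for zz in (0,60)]) for d in pinpoint('side',n) if d['conf']>.2])
E
```

```text
[444.6259334  344.53565154 185.42102949] 35.4833 85.81770391701488
tall0 [([153.0, 319.0], 0.66, [441.4, 408.6])]
squat0 []
tall0 [(0.96, [[670.0, 81.0], [654.0, 121.0]]), (0.95, [[436.0, 407.0], [431.0, 431.0]])]
squat0 [(0.7, [[624.0, -273.0], [610.0, -215.0]]), (0.54, [[654.0, -169.0], [639.0, -116.0]])]
```

View pics/w14.png

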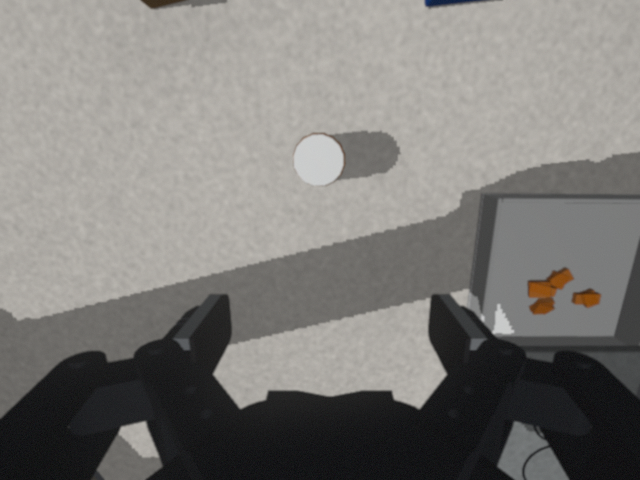

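```bash
python3 - <<'E'
from h import *
s=get_state(); print(at('wrist',(159,319),62,s))
_,b=snap('scene')
for n in ('tall0','squat0'): print(n,[(np.round(d['centre']).tolist(),round(d['conf'],2),[np.round(at('scene',d['centre'],zz)[:2]).tolist() for zz in (0,60)]) for d in pinpoint('scene',n) if d['conf']>.2])
cv2.imwrite('pics/s2.png',cv2.resize(b[190:390,180:450,::-1],(810,600))[:,:800])
E
```

```text
[443.12654605 404.19779974  62.        ]
tall0 [([337.0, 343.0], 0.75, [[635.0, 123.0], [660.0, 136.0]]), ([336.0, 491.0], 0.71, [[435.0, 406.0], [472.0, 402.0]])]
squat0 [([255.0, 241.0], 0.8, [[591.0, -219.0], [619.0, -187.0]]), ([268.0, 258.0], 0.74, [[598.0, -157.0], [626.0, -128.0]]), ([258.0, 240.0], 0.63, [[598.0, -214.0], [626.0, -182.0]]), ([299.0, 300.0], 0.35, [[610.0, -17.0], [637.0, 4.0]])]
```

View pics/s2.png

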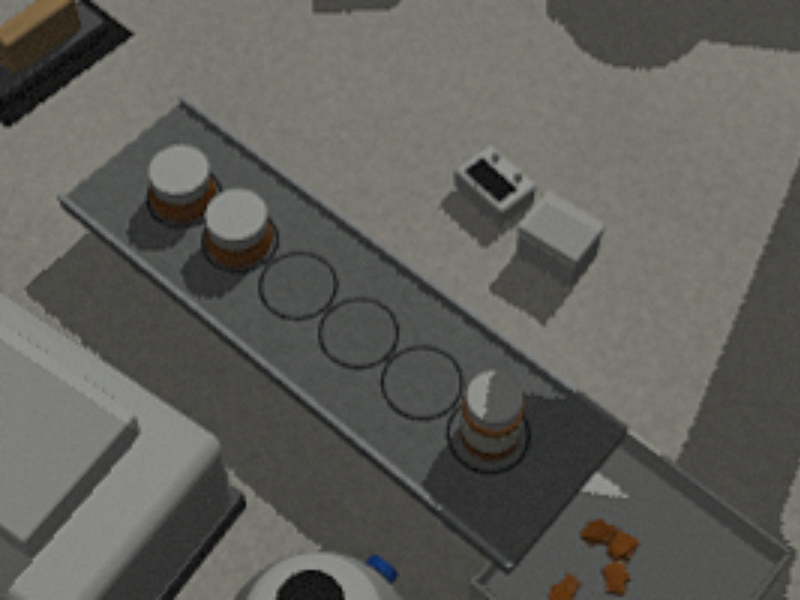

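arm_command(
  moves=[
    {"angular": [0,0,0],"slide": [-0.02,0.31,0],"grip": 1},
    {"angular": [0,0,0],"slide": [0,0.31,0],"grip": 1},
    {"angular": [0,0,0],"slide": [0,0,-0.2],"grip": 1},
    {"angular": [0,0,0],"slide": [0,0,-0.25],"grip": 1},
    {"angular": [0,0,0],"slide": [0,0,-0.25],"grip": 1},
    {"angular": [0,0,0],"slide": [0,0,-0.25],"grip": 1},
    {"angular": [0,0,0],"slide": [0,0,-0.25],"grip": 1},
    {"angular": [0,0,0],"slide": [0,0,-0.25],"grip": 1},
    {"angular": [0,0,0],"slide": [0,0,-0.2],"grip": 1},
    {"angular": [0,0,0],"slide": [0,0,-0.12],"grip": 1},
    {"angular": [0,0,0],"slide": [0,0,0],"grip": 1},
    {"angular": [0,0,0],"slide": [0,0,0],"grip": 1},
  ],
)

```text
clock: 36.93
tcp_pos: [442.5, 406.7, 8.0]
tcp_rot: [[0.108, 0.994, -0.001], [0.994, -0.108, -0.0], [-0.0, -0.001, -1.0]]
contact_force: [0.5, -0.7, -0.4]
gripper_width: 85.2
finger_force: 0.0
```

arm_command(
  grip_force=35,
  moves=[
    {"angular": [0,0,0],"slide": [0,0,0],"grip": 0.6},
    {"angular": [0,0,0],"slide": [0,0,0],"grip": 0.5},
    {"angular": [0,0,0],"slide": [0,0,0],"grip": 0.4},
    {"angular": [0,0,0],"slide": [0,0,0],"grip": 0.35},
    {"angular": [0,0,0],"slide": [0,0,0],"grip": 0.3},
    {"angular": [0,0,0],"slide": [0,0,0],"grip": 0.3},
    {"angular": [0,0,0],"slide": [0,0,0],"grip": 0.3},
  ],
)

```text
clock: 37.52
tcp_pos: [442.9, 407.1, 9.1]
tcp_rot: [[0.108, 0.994, 0.001], [0.994, -0.108, 0.001], [0.001, 0.001, -1.0]]
contact_force: [-1.5, -0.6, 6.3]
gripper_width: 44.1
finger_force: 35.3
```

arm_command(
  moves=[
    {"angular": [0,0,0],"slide": [0,0,0.3],"grip": 0.3},
    {"angular": [0,0,0],"slide": [0,0,0.4],"grip": 0.3},
    {"angular": [0,0,0],"slide": [0,0,0.4],"grip": 0.3},
    {"angular": [0,0,0],"slide": [0,0,0.4],"grip": 0.3},
    {"angular": [0,0,0],"slide": [0.17,-0.28,0],"grip": 0.3},
    {"angular": [0,0,0],"slide": [0.17,-0.28,0],"grip": 0.3},
    {"angular": [0,0,0],"slide": [0.17,-0.28,0],"grip": 0.3},
    {"angular": [0,0,0],"slide": [0.17,-0.28,0],"grip": 0.3},
    {"angular": [0,0,0],"slide": [0.17,-0.28,0],"grip": 0.3},
    {"angular": [0,0,0],"slide": [0.17,-0.28,0],"grip": 0.3},
    {"angular": [0,0,0],"slide": [0.17,-0.28,0],"grip": 0.3},
    {"angular": [0,0,0],"slide": [0.17,-0.28,0],"grip": 0.3},
  ],
)

```text
clock: 38.52
tcp_pos: [578.9, 181.3, 158.0]
tcp_rot: [[0.108, 0.994, -0.0], [0.994, -0.108, -0.0], [-0.0, -0.0, -1.0]]
contact_force: [1.2, -0.4, -0.1]
gripper_width: 43.0
finger_force: 36.3
```

arm_command(
  moves=[
    {"angular": [0,0,0],"slide": [0.17,-0.28,0],"grip": 0.3},
    {"angular": [0,0,0],"slide": [0.17,-0.28,0],"grip": 0.3},
    {"angular": [0,0,0],"slide": [0.17,-0.28,0],"grip": 0.3},
    {"angular": [0,0,0],"slide": [0.17,-0.31,0],"grip": 0.3},
    {"angular": [0,0,0],"slide": [0,0,0],"grip": 0.3},
    {"angular": [0,0,0],"slide": [0,0,0],"grip": 0.3},
    {"angular": [0,0,0],"slide": [0,0,0],"grip": 0.3},
  ],
)

```text
clock: 39.1
tcp_pos: [646.0, 68.1, 157.7]
tcp_rot: [[0.109, 0.994, -0.001], [0.994, -0.109, 0.0], [0.0, -0.001, -1.0]]
contact_force: [0.3, 0.9, -1.1]
gripper_width: 43.2
finger_force: 36.3
```

```bash
python3 - <<'E'
from h import *
s,im=snap('wrist','w15.png'); print(s['tcp_pos'],s['clock'],s['gripper_width'])
for n,z in dict(tall0=150,ring0=60).items():
    print(n,[(np.round(d['centre']).tolist(),round(d['conf'],2),[np.round(at('wrist',d['centre'],zz,s)[:2],1).tolist() for zz in (z,60)]) for d in pinpoint('wrist',n) if d['conf']>.2])
E
```

```text
[646.01684043  68.11914222 157.74465721] 39.1 43.235470772137134
tall0 [([152.0, 332.0], 0.69, [[654.1, 133.2], [654.4, 132.4]]), ([291.0, 327.0], 0.64, [[644.6, 68.1], [639.3, 28.3]])]
ring0 [([242.0, 329.0], 0.79, [[645.4, 67.6], [645.4, 67.6]])]
```

arm_command(
  moves=[
    {"angular": [0,0,0],"slide": [0.01,0,-0.2],"grip": 0.3},
    {"angular": [0,0,0],"slide": [0,0,-0.2],"grip": 0.3},
    {"angular": [0,0,0],"slide": [0,0,-0.2],"grip": 0.3},
    {"angular": [0,0,0],"slide": [0,0,-0.15],"grip": 0.3},
    {"angular": [0,0,0],"slide": [0,0,-0.08],"grip": 0.3},
    {"angular": [0,0,0],"slide": [0,0,-0.02],"grip": 0.3},
    {"angular": [0,0,0],"slide": [0,0,0],"grip": 0.3},
    {"angular": [0,0,0],"slide": [0,0,0],"grip": 0.3},
    {"angular": [0,0,0],"slide": [0,0,0],"grip": 0.3},
  ],
)

```text
clock: 40.0
tcp_pos: [648.0, 67.9, 74.3]
tcp_rot: [[0.108, 0.994, 0.002], [0.994, -0.108, -0.0], [0.0, 0.002, -1.0]]
contact_force: [0.2, 0.0, -1.2]
gripper_width: 43.3
finger_force: 36.3
```

arm_command(
  moves=[
    {"angular": [0,0,0],"slide": [0,0,-0.03],"grip": 0.3},
    {"angular": [0,0,0],"slide": [0,0,-0.025],"grip": 0.3},
    {"angular": [0,0,0],"slide": [0,0,0],"grip": 0.3},
    {"angular": [0,0,0],"slide": [0,0,0],"grip": 0.3},
  ],
)

```text
clock: 40.33
tcp_pos: [647.9, 67.8, 69.1]
tcp_rot: [[0.108, 0.994, 0.002], [0.994, -0.108, -0.0], [0.0, 0.002, -1.0]]
contact_force: [-1.5, 0.7, 8.7]
gripper_width: 43.1
finger_force: 36.9
```

arm_command(
  moves=[
    {"angular": [0,0,0],"slide": [0,0,0],"grip": 0.6},
    {"angular": [0,0,0],"slide": [0,0,0],"grip": 0.65},
    {"angular": [0,0,0],"slide": [0,0,0],"grip": 0.65},
    {"angular": [0,0,0],"slide": [0,0,0.1],"grip": 0.65},
    {"angular": [0,0,0],"slide": [0,0,0.3],"grip": 0.65},
    {"angular": [0,0,0],"slide": [0,0,0.4],"grip": 0.65},
    {"angular": [0,0,0],"slide": [0,0,0.4],"grip": 0.65},
    {"angular": [0,0,0],"slide": [-0.2,-0.2,0.3],"grip": 0.65},
    {"angular": [0,0,0],"slide": [-0.2,-0.2,0.3],"grip": 0.65},
    {"angular": [0,0,0],"slide": [-0.2,-0.2,0.3],"grip": 0.65},
    {"angular": [0,0,0],"slide": [-0.2,-0.2,0.3],"grip": 0.65},
    {"angular": [0,0,0],"slide": [-0.2,-0.2,0.3],"grip": 0.65},
  ],
)

```text
clock: 41.33
tcp_pos: [546.0, -32.8, 339.8]
tcp_rot: [[0.108, 0.994, 0.001], [0.994, -0.108, -0.0], [-0.0, 0.001, -1.0]]
contact_force: [-0.4, -0.7, -0.3]
gripper_width: 55.4
finger_force: 0.0
```

arm_command(
  moves=[
    {"angular": [0,0,0],"slide": [-0.2,0,0.3],"grip": 0.65},
    {"angular": [0,0,0],"slide": [0,0,0],"grip": 0.65},
    {"angular": [0,0,0],"slide": [0,0,0],"grip": 0.65},
    {"angular": [0,0,0],"slide": [0,0,0],"grip": 0.65},
    {"angular": [0,0,0],"slide": [0,0,0],"grip": 0.65},
  ],
)

```text
clock: 41.75
tcp_pos: [527.6, -31.9, 366.2]
tcp_rot: [[0.108, 0.994, -0.003], [0.994, -0.108, 0.001], [0.0, -0.003, -1.0]]
contact_force: [-0.0, 0.0, -0.7]
gripper_width: 55.3
finger_force: 0.0
```

```bash
python3 - <<'E'
from h import *
s,im=snap('wrist','w16.png'); print(s['tcp_pos'],s['clock']); snap('scene')
for cam in ('wrist','scene'):
  for n,z in dict(tall0=60,squat0=60,ring0=60,scraper=3,pad=3,chip0=4,tipbox=0,timer=0).items():
    print(cam,n,[(round(d['conf'],2),np.round(at(cam,d['centre'],z,s)[:2],1).tolist()) for d in pinpoint(cam,n) if d['conf']>.3])
E
```

```text
[527.60787371 -31.8977407  366.2044839 ] 41.75
wrist tall0 [(0.63, [652.3, 130.4]), (0.62, [539.9, -369.4]), (0.59, [443.8, 3.4])]
wrist squat0 [(0.68, [617.4, -186.4]), (0.57, [443.5, 2.9])]
wrist ring0 [(0.91, [643.3, 71.9]), (0.85, [617.6, -187.1]), (0.84, [637.0, -56.2]), (0.8, [635.7, 8.6])]
wrist scraper [(0.58, [270.8, -227.1])]
wrist pad [(0.54, [545.5, -422.6])]
wrist chip0 [(0.66, [661.1, 74.4])]
wrist tipbox [(0.91, [455.6, 74.4])]
wrist timer [(0.62, [432.5, -3.8])]
scene tall0 [(0.9, [658.6, 137.6]), (0.75, [636.1, 61.0])]
scene squat0 [(0.79, [626.1, -125.1]), (0.63, [612.7, -191.8])]
scene ring0 [(0.93, [645.6, 6.5]), (0.92, [628.9, -113.1]), (0.88, [627.5, -56.1]), (0.88, [621.3, -179.0]), (0.69, [645.3, 66.7]), (0.6, [653.3, 125.6])]
scene scraper [(0.98, [327.8, -427.1]), (0.93, [273.1, -229.6]), (0.81, [548.6, -421.0]), (0.7, [462.0, -558.3])]
scene pad [(0.57, [547.7, -427.9])]
scene chip0 [(0.59, [710.2, 235.6]), (0.51, [645.5, 227.0]), (0.47, [677.3, 255.8]), (0.41, [637.7, 258.6])]
scene tipbox [(0.94, [471.7, 79.7])]
scene timer [(0.92, [442.3, 0.8])]
```

```bash
python3 - <<'E'
from h import *
s=get_state(); im=cv2.imread('pics/w16.png'); g=cv2.cvtColor(im,cv2.COLOR_BGR2GRAY)
for n,x,y,z,r in [('t0',655,132,122,20),('t1',647.5,68,122,20),('s5',619.3,-186.2,100,25),('s4',626.5,-122.7,100,25)]:
    p=px('wrist',[x,y,z],s); q=px('wrist',[x+r,y,z],s); R=np.hypot(p[0]-q[0],p[1]-q[1]); r0,c0=[int(v) for v in p]
    a=max(r0-60,0);b=max(c0-60,0); crop=cv2.resize(g[a:r0+60,b:c0+60],None,fx=3,fy=3,interpolation=cv2.INTER_CUBIC)
    h=cv2.HoughCircles(crop,cv2.HOUGH_GRADIENT,1,20,param1=80,param2=12,minRadius=int(3*R*.85),maxRadius=int(3*R*1.2))
    print(n,np.round(p),round(R,1))
    if h is not None:
        for k in h[0][:3]: print('   ',at('wrist',(a+k[1]/3,b+k[0]/3),z,s)[:2].round(1),k[2]/3)
E
```

```text
t0 [ 40. 435.] 19.4
    [637.5 112.5] 22.066666
    [653.6 134. ] 21.266666
    [659.7 130.2] 22.800001
t1 [106. 429.] 18.5
    [637.1 112.2] 21.433334
    [647.5  64.6] 19.266666
    [634.9  67.3] 21.800001
s5 [310. 409.] 18.5
    [ 627. -124.] 17.333334
    [ 607.7 -168.7] 17.966667
    [ 615.4 -111.2] 19.466667
s4 [265. 413.] 19.3
    [ 620.1 -112.6] 22.800001
    [ 626.6 -123.5] 17.533333
    [624.1 -53. ] 19.5
```

```bash
python3 -c "
from workcell import *
print(hand_in())"
```

```text
the job is handed in; nothing more can be done
None
```

I swept all four glass chips into the tray, stood the scraper back on its pad and set the two tall jars on rings 0–1 and the two squat jars on rings 5–4. The job is handed in and no verdict came back. My last measurements put the jars within about 4 mm of their rings, except one scene-camera reading of the ring 1 jar (about 13 mm off; the wrist camera read about 3 mm). I viewed 15 pictures, one over the limit of 14.

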